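# Draw a belt tensioner into line with a drift and fit its locking pin

### The arm

A 7-joint arm with a two-finger parallel gripper is mounted at the origin on the work surface; the furniture and walls round the work are solid. World frame = base frame: x ahead of the robot, y to its left, z up, the work surface at z = 0. Lengths are in m, angles in rad, forces in N, time in s.
With the tool pointing down it reaches from about 0.425 to 0.925 m from the base axis. Payload 6.8 kg.
Tool frame: the origin (TCP) lies on the centre line of the jaws, within the pads' length; the fingertips stand 14 mm ahead of it and the grasp point (between the pads) lies 5 mm behind it; x points along the fingers, z is the direction in which the jaws open and shut, and the axes are right-handed (so a half turn about x gives the same grasp; the last joint's range is limited). The gripper opens to 85 mm and grips with 20 to 120 N. Pads are 22 mm wide; open, the fingers measure 114 mm over their backs; the gripper's body (76 mm by 85 mm) begins 54 mm behind the grasp point. The pads swing forward as they close: fully open they stand 13 mm farther back than shut.
Start: joints at [-1.43, 0.477, 0.022, 1.555, -0.011, 1.109, -0.083], TCP at [0.166, 0.654, 0.245] pointing down, gripper open.
Joint ranges: [-2.96, 2.96], [-0.34, 2.1], [-1.41, 1.46], [0.24, 2.44], [-1.37, 4.51], [0.17, 1.92], [-2.96, 2.96]. Speed limits (rad/s): [2.39, 2.39, 3.14, 3.14, 3.14, 3.14, 3.14].

### API

Orientations are given as a rotation vector (axis times angle).
In Python, from bench import r gives the robot as it stands.
- The arm moves only by the shell command python3 -m inch 'ROWS' [FORCE]. ROWS is JSON, a list that holds one entry, the list of rows, each a list of 7 numbers: the closure in counts, from 0 (fully open) to 255 (shut), then the shift along the world's x, y, z in cm, then the turn, a rotation vector about the world's x, y, z in degrees. In form: [[[gripper, tx, ty, tz, rx, ry, rz], ...]]. A call has 1 to 12 rows; each row shifts and turns the commanded pose from where the row before left it; what a row does not reach is not made up. A row lasts 1/12 s, in which the tool goes at most 41.7 mm and 7.16 degrees, less where a joint would pass 70% of its speed; a pose out of reach is approached as far as the arm can. A call with a gripper value outside its range is refused whole. The fingers move at their own pace and stop on an object; FORCE is the grip in N (left out, the last holds). Time passes only in rows, so rows that do not move let the fingers close. It gives the time, the measured TCP pose, the force and the opening at its end, in the units of the state.
- r.get_obs(): the state, without advancing time (a new reading comes with each control period).
- r.grab_frame(name): name is "scene" or "top"; returns a dict with "frame" (420x560x3 uint8, blue, green, red), "mtx" (3x3 intrinsics, pixels), "dist" ([k1, k2, p1, p2, k3] as OpenCV has them; the pictures are not rectified), "extrinsics" (4x4, takes a point from camera to world coordinates). Camera axes: x right, y up, looking along -z (the intrinsics and any distortion apply to the point x, -y, -z); pixel columns grow to the right and rows downward; lengths in m; the calibration is good to about 2 mm. A picture is of the moment at which its call begins. There is no depth.
- r.hand_in(): hands the job in, once; it reports no verdict.
Trained networks look in a picture, given as the dict that the camera call returned (one of the last four; its "shot" number tells which), for a name from the list of things; names that differ only in an ending like _2 or _b are one class to them, and where a whole thing is asked for, a point or a joint stands for the part that bears it (a point fixed in the world has none). Each returns a list of dicts, best first, with "score" (0 to 1); they miss things now and then, are a little off and sometimes report something else, mostly with a low value. They report only what shows in the picture. A call takes as long as a camera call. They do not tell look-alikes from the thing itself.
- r.look_for(picture, target): "location" ([column, row] in pixels, amid what is visible of it).
- r.pinpoint(picture, target): "location" ([column, row] in pixels: a listed point, or the origin of a listed thing).
The state is a dict: "clock": time; "joints": joint angles; "qvel": joint speeds; "tau": joint torques, N m; "tcp_pos": TCP position; "orientation": TCP orientation; "contact_force": force on the tool from outside, world axes, zero at the start; "moment": the same for the moment, N m; "grip_width": finger opening in m.
Only numpy, scipy, OpenCV 4.12 (cv2) and the standard library are available. Lean on these libraries where they do the work, as an engineer would, in place of code of your own. Each camera call takes 0.05 s, during which the arm holds its last target.

### The job

Lock this belt tensioner so that its belt can be fitted. Push the tapered steel drift down through the larger hole of the grey cover, feel for the hole of the sprung yellow slide bar beneath (it stands several millimetres out of line, one way or the other) and press the drift home until its collar sits on the cover and the bar is drawn into line. With the drift still home, put the red-handled locking pin fully down in the smaller hole, its collar on the cover; then draw the drift out and put it back upright in a hole of the blue stand, leaving the pin to hold the bar. Work by feel with a light, steady push: neither the drift nor the pin may ever bear on the cover or on the slide bar with more than 60 N, sideways and down together, and leave the other tools where they lie.

Things in the scene. Friction and masses are not known exactly. Their poses are not given: they have to be found in the camera images.
- tensioner: Belt tensioner fixed to the bench: two dark guide rails on two 60 mm aluminium profiles, grey cover plate 108 x 156 x 8 mm bolted over them (top 80 mm, screw heads 85 mm above the bench). Origin on the bench under the middle, z up, y along the rails from the blue spring (top 105 mm) to the black pulley (60 mm across, centre at y = 118 mm, top 107 mm above the bench). Cover holes on y at -55 and +35 mm
- hole_drift (a point): Centre of the cover's larger hole, 18 mm across, at the cover's top face. Straight under the cover (8 mm down) a yellow slide bar, 12 mm thick, has an 18 mm hole to match, then nothing down to the bench. The bar is sprung and rests 6.5 to 7.5 mm out of line along the tensioner's y, towards the pulley or towards the spring: which way is not measured, it must be seen or felt
- hole_pin (a point): Centre of the cover's smaller hole, 14 mm across, at the cover's top face, 90 mm from the larger one towards the pulley. The slide bar under it has a 14 mm hole, out of line by the same amount and way as the larger one; bar and pulley slide only along y, take 2 to 9 N to draw into line, and spring back out by 4 mm or more if nothing holds them
- stand: Blue bent-sheet tool stand fixed to the bench, 190 x 64 mm over its feet, 80 mm high. Origin: on the bench under its middle; x along its length, z up. Two 20 mm holes in its 4 mm top sheet, at x = -40 and +40 mm, free down to the bench. Drift and pin hang in them by their collars; which is in which varies.
- stand_hole_near (a point): centre of the stand's hole at x = -40 mm, at the top face (80 mm above the bench)
- stand_hole_far (a point): centre of the stand's hole at x = +40 mm, at the top face
- drift: Tapered steel drift, 132 mm long, 0.16 kg. Origin at the centre of its tip, z along it up to the handle. 9 mm across at the rounded tip, growing evenly to 17 mm at 47 mm; 17 mm shank to 67 mm; collar 26 mm across from 67 to 72 mm; dark round handle 18 mm across from 72 to 132 mm. Pushing it home takes some 5 to 20 N down
- drift_collar (a point): centre of the drift's collar at its underside, 67 mm above the tip: this face sits on the cover when the drift is home and on the stand's top when put away
- lock_pin: Locking pin, 87 mm long, 0.09 kg. Origin at the centre of its tip, z up along it to the handle. From the tip: 8 mm tapered nose from 6 to 12 mm across, 12 mm steel shank up to 36 mm, steel collar 26 mm across from 36 to 41 mm, red round handle 20 mm across from 41 to 87 mm
- pin_collar (a point): centre of the pin's collar at its underside, 36 mm above the tip: this face sits on the cover when the pin is home
- spanner: Open-end spanner 34 x 168 x 6 mm lying loose on the bench, origin at its middle on the bench: leave it alone
- vernier: Caliper 70 x 245 x 16 mm lying loose on the bench behind the tensioner, origin at its middle on the bench: leave it alone
- bottle: Small white glue bottle with a red cap, 24 x 34 x 78 mm, standing loose on the bench, origin under it: leave it alone
There are look-alikes about, which are no part of the job. Of the things shaped like the stand, the blue one is meant.

How it is judged:
On the way, in this order (a step that is already met when the one before it is completed fails the run):
1. the drift is pushed home in the larger hole and has drawn the slide bar into line (collar within 3 mm of the cover) (z of drift_collar in the frame of tensioner below 0.083 m and horizontal distance between drift_collar and hole_drift below 0.005 m and angle between drift's own z axis and vertical below 0.12 rad), for 0.2 s.
2. the locking pin is fully down in the smaller hole (collar within 3 mm of the cover) while the drift is still home (all of step 1 and z of pin_collar in the frame of tensioner below 0.083 m and horizontal distance between pin_collar and hole_pin below 0.005 m and angle between lock_pin's own z axis and vertical below 0.12 rad), for 0.2 s.
At the end, for the whole second after the job is handed in: The locking pin is fully down in the smaller hole (collar within 3 mm of the cover, upright) and alone holds the slide bar in line; the drift hangs upright by its collar in a hole of the stand (within 3 mm in height, 6 mm sideways); both at rest (z of pin_collar in the frame of tensioner below 0.083 m and horizontal distance between pin_collar and hole_pin below 0.005 m and angle between each of lock_pin, drift's own z axis and vertical below 0.12 rad and z of drift_collar in the frame of stand between 0.077 and 0.083 m and (horizontal distance between drift_collar and stand_hole_near below 0.006 m or horizontal distance between drift_collar and stand_hole_far below 0.006 m) and linear speed of each of drift, lock_pin below 0.02 m/s); the robot touches nothing.
It fails at once if the drift bears on the tensioner's cover or on its slide bar with more than 60 N (contact force between drift and tensioner above 60 N or contact force between drift and slide_bar_c0 above 60 N or contact force between drift and slide_bar_c1 above 60 N).
It fails at once if the locking pin bears on the tensioner's cover or on its slide bar with more than 60 N (contact force between lock_pin and tensioner above 60 N or contact force between lock_pin and slide_bar_c1 above 60 N or contact force between lock_pin and slide_bar_c2 above 60 N).
It fails at once if the spanner is disturbed (moved more than 15 mm) (distance of spanner from where it was at the start of the episode above 0.015 m).
It fails at once if the caliper is disturbed (moved more than 15 mm) (distance of vernier from where it was at the start of the episode above 0.015 m).
It fails at once if the glue bottle is disturbed (moved more than 15 mm) (distance of bottle from where it was at the start of the episode above 0.015 m).
It also fails if it takes over 72 s, if anything falls off the work surface, if the arm or the gripper's body presses on something with over 40 N, if the wrist force passes 120 N, or if a joint passes its speed limit or range.

## Working session

There is one attempt and no reset: what is moved stays moved. The work goes in short steps, Python scripts to look and compute and a shell command to move; the robot and the scene stay as the last step left them, time stands still between calls to the robot, and variables do not carry over. Pictures are saved under pics/ and viewed, and the job is handed in when it is done.

```bash
ls; mkdir -p pics; cat > h.py <<'E'
import numpy as np, cv2
from bench import r
def save(f,name): cv2.imwrite('pics/'+name,f)
def ray(p,uv):
    K=np.array(p['mtx']);d=np.array(p['dist']);E=np.array(p['extrinsics'])
    x=cv2.undistortPoints(np.array([[uv]],float),K,d)[0,0]
    v=E[:3,:3]@np.array([x[0],-x[1],-1.0]); return E[:3,3],v
def atz(p,uv,z):
    o,v=ray(p,uv); return o+v*(z-o[2])/v[2]
def proj(p,X):
    K=np.array(p['mtx']);d=np.array(p['dist']);E=np.array(p['extrinsics'])
    X=np.atleast_2d(X); c=(X-E[:3,3])@E[:3,:3]; c=c*[1,-1,-1]
    return cv2.projectPoints(c,np.zeros(3),np.zeros(3),K,d)[0][:,0]
E
python3 - <<'E'
from h import *
o=r.get_obs();print(o)
for n in('scene','top'):
    p=r.grab_frame(n);save(p['frame'],n+'0.png');print(n,np.round(p['extrinsics'],3).tolist(),np.round(p['mtx'],1).tolist(),p['dist'])
    for t in('tensioner','stand','drift','lock_pin'):
        print(t,[(np.round(q['location'],1).tolist(),round(q['score'],2)) for q in r.look_for(p,t)])
    for t in('hole_drift','hole_pin','stand_hole_near','stand_hole_far','drift_collar','pin_collar','drift','lock_pin','tensioner','stand'):
        print('pp',t,[(np.round(q['location'],1).tolist(),round(q['score'],2)) for q in r.pinpoint(p,t)])
E
```

```text
pics
{'clock': 0.0, 'joints': array([-1.43011139,  0.47779024,  0.02232507,  1.55642314, -0.01149153,
        1.10925113, -0.08308434]), 'qvel': array([-0.00051796,  0.00070138,  0.00109342, -0.00059371, -0.00068629,
       -0.00046579, -0.00078276]), 'tau': array([ 4.17743850e-04, -5.96458697e+01,  1.60817955e+00, -2.81190687e+01,
        1.25250622e-02,  9.47239838e-03,  1.72496914e-05]), 'tcp_pos': array([0.1660742 , 0.65369676, 0.24434395]), 'orientation': array([-1.02520889,  1.31797784,  1.02325726]), 'contact_force': array([-0.79289933,  0.02878495, -0.27103644]), 'moment': array([0.02148122, 0.0163057 , 0.04183589]), 'grip_width': 0.0855858639389121}
scene [[-0.671, 0.428, -0.606, -0.188], [-0.741, -0.412, 0.53, 0.751], [-0.023, 0.805, 0.593, 0.753], [0.0, 0.0, 0.0, 1.0]] [[447.3, 0.0, 282.5], [0.0, 447.3, 209.4], [0.0, 0.0, 1.0]] [-0.05287024  0.          0.          0.          0.        ]
tensioner [([320.9, 176.6], 0.77)]
stand [([348.1, 237.6], 0.89), ([210.3, 305.7], 0.71), ([251.2, 254.7], 0.64), ([315.2, 319.3], 0.61)]
drift [([254.4, 241.9], 0.75)]
lock_pin []
pp hol
[... 1149 characters left out ...]
1)]
pp hole_drift [([377.2, 191.3], 0.97)]
pp hole_pin [([344.6, 189.8], 0.89)]
pp stand_hole_near [([194.7, 339.1], 0.95), ([219.3, 240.3], 0.92), ([144.1, 261.3], 0.76), ([287.8, 292.3], 0.67), ([377.8, 190.3], 0.29)]
pp stand_hole_far [([213.7, 208.6], 0.96), ([199.7, 302.8], 0.96), ([285.7, 267.5], 0.92), ([141.8, 227.7], 0.76)]
pp drift_collar [([220.1, 239.6], 0.54)]
pp pin_collar [([222.4, 231.7], 0.57), ([251.0, 153.5], 0.51), ([212.4, 209.8], 0.39)]
pp drift [([224.0, 243.6], 0.67)]
pp lock_pin [([213.8, 211.9], 0.5)]
pp tensioner [([353.1, 197.1], 0.84), ([221.3, 229.6], 0.25)]
pp stand [([283.3, 280.8], 0.93), ([222.1, 229.8], 0.88), ([203.1, 320.3], 0.73), ([151.9, 247.5], 0.66)]
```

View pics/scene0.png

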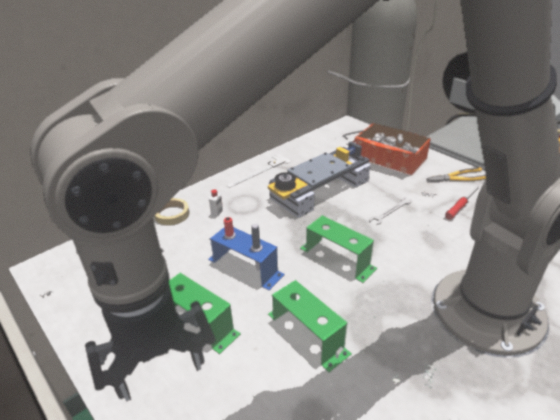

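View pics/top0.png

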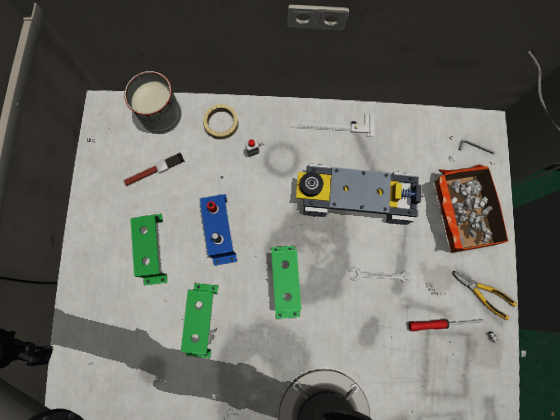

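The scene view shows the blue stand with the red pin at (228,228) and the dark drift at (255,238). The tensioner is near (320,178), with its pulley at lower left. The top view puts the blue stand at (217,228), the pin at (212,206), the drift at (217,238) and the cover holes at (345,189) and (377,190).

Things that could be mistaken for the target:
- Stands in the top view: blue at (217,228), green at (147,247), (198,320) and (285,282). I choose the blue one.
- Red-handled things in the top view: pin at (212,206), brush at (150,170), screwdriver at (430,325) and bottle cap at (251,143). The pin is the one in the blue stand.

```bash
python3 - <<'E'
from h import *
p=r.grab_frame('top');s=r.grab_frame('scene')
a=cv2.resize(p['frame'][180:275,185:245],None,fx=6,fy=6,interpolation=cv2.INTER_CUBIC)
b=cv2.resize(p['frame'][155:230,285:430],None,fx=5,fy=5,interpolation=cv2.INTER_CUBIC)
c=cv2.resize(s['frame'][205:290,200:290],None,fx=6,fy=6,interpolation=cv2.INTER_CUBIC)
d=cv2.resize(s['frame'][140:220,260:380],None,fx=6,fy=6,interpolation=cv2.INTER_CUBIC)
save(a,'a1.png');save(b,'b1.png');save(c,'c1.png');save(d,'d1.png')
def pr(n,uv,z,q): print(n,np.round(atz(q,uv,z),4))
pr('holed top',(377.2,191.3),.08,p);pr('holep top',(344.6,189.8),.08,p)
pr('holed sc',(331.1,159.4),.08,s);pr('holep sc',(310.3,170.2),.08,s)
pr('sn top',(219.3,240.3),.08,p);pr('sf top',(213.7,208.6),.08,p)
pr('sn sc',(257.9,247.9),.08,s);pr('sf sc',(231.1,238.5),.08,s)
pr('stand top',(222.1,229.8),0,p);pr('stand sc',(244.5,270.7),0,s)
pr('tens top',(353.1,197.1),0,p);pr('tens sc',(319.7,190),0,s)
E
```

```text
holed top [ 0.5778 -0.1126  0.08  ]
holep top [ 0.5772 -0.027   0.08  ]
holed sc [ 0.5855 -0.1238  0.08  ]
holep sc [ 0.5851 -0.0358  0.08  ]
sn top [0.4292 0.2877 0.08  ]
sf top [0.5102 0.3082 0.08  ]
sn sc [0.429  0.2887 0.08  ]
sf sc [0.498  0.3131 0.08  ]
stand top [0.4689 0.2928 0.    ]
stand sc [0.4607 0.3101 0.    ]
tens top [ 0.5792 -0.0645  0.    ]
tens sc [ 0.5768 -0.069   0.    ]
```

View pics/a1.png

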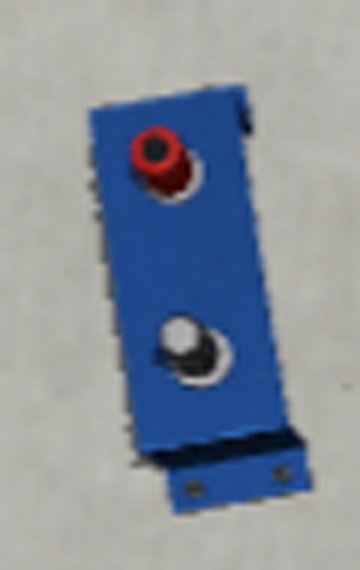

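View pics/b1.png

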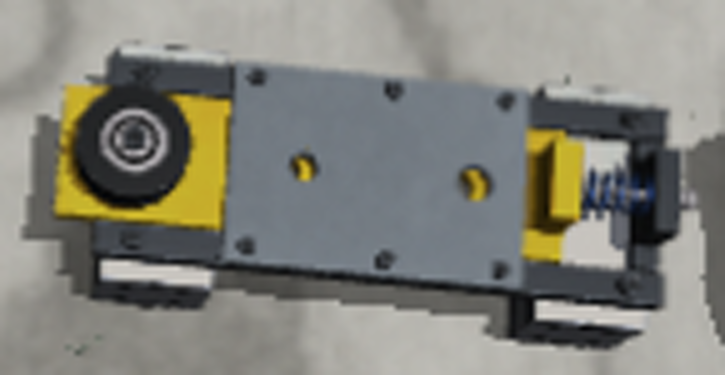

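View pics/c1.png

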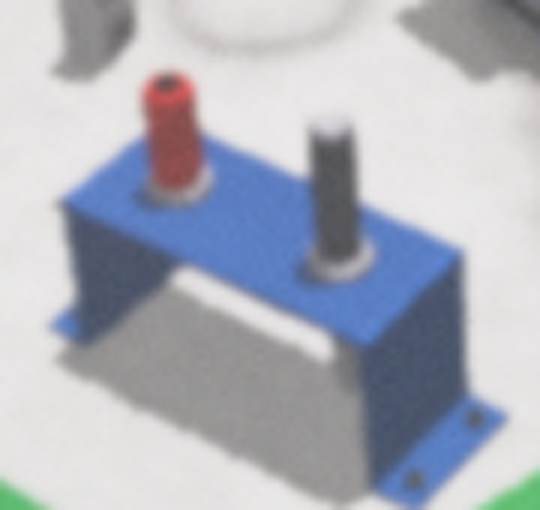

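View pics/d1.png

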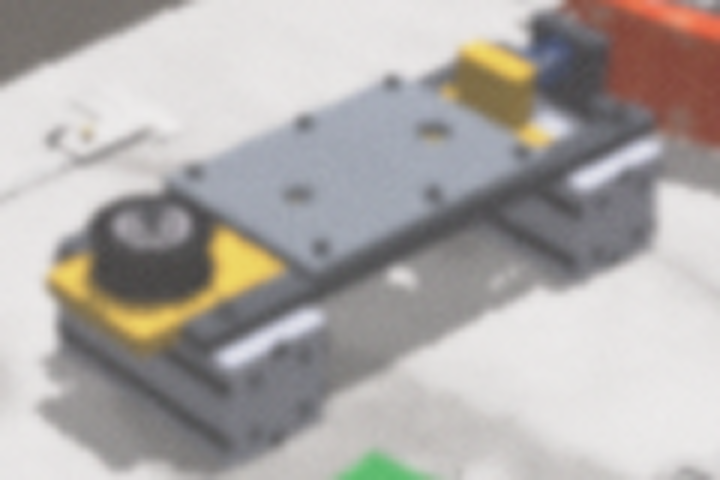

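```bash
python3 - <<'E'
from h import *
from scipy.spatial.transform import Rotation as R
o=r.get_obs();print(o['clock']);print(np.round(R.from_rotvec(o['orientation']).as_matrix(),3))
def avg(n,k=4):
    f=[r.grab_frame(n) for _ in range(k)];q=f[-1];q['frame']=np.mean([x['frame'] for x in f],0).astype(np.uint8);return q
p=avg('top');s=avg('scene',6)
import pickle;pickle.dump((p,s),open('ps0.pkl','wb'))
# stand top-sheet etc crops
b=cv2.resize(p['frame'][165:215,325:400],None,fx=10,fy=10,interpolation=cv2.INTER_CUBIC)
d=cv2.resize(s['frame'][145:190,290:350],None,fx=12,fy=12,interpolation=cv2.INTER_CUBIC)
save(b,'b2.png');save(d,'d2.png')
E
```

```text
1.6
[[-0.    -0.969  0.246]
 [ 0.     0.246  0.969]
 [-1.     0.     0.   ]]
```

View pics/b2.png

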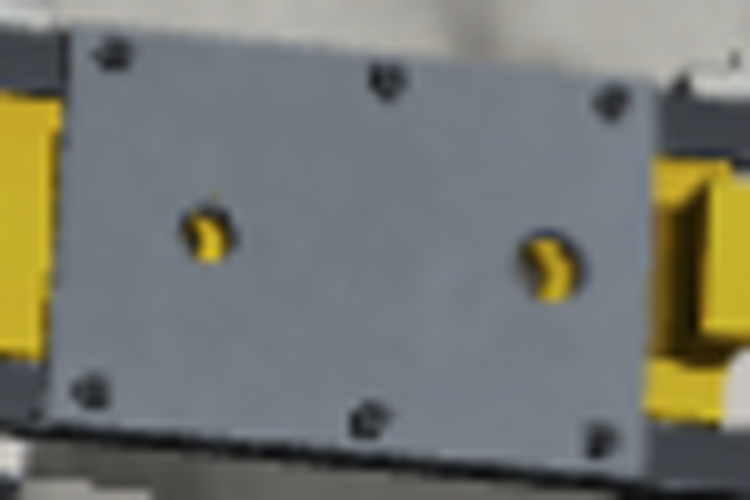

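View pics/d2.png

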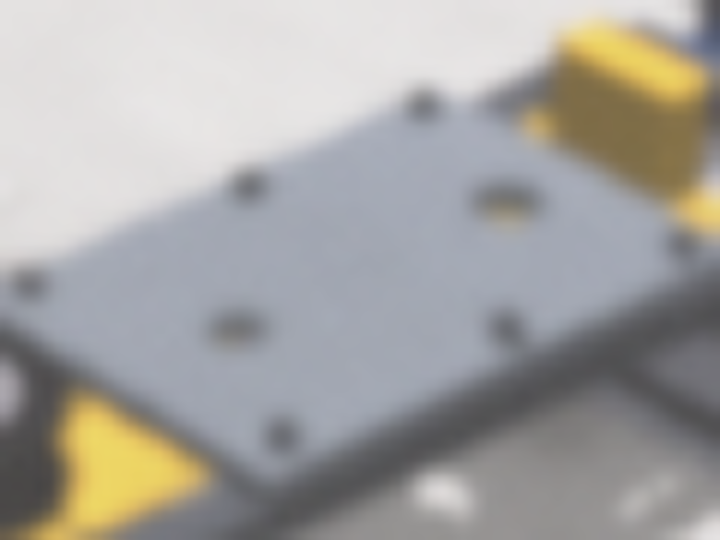

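```bash
python3 - <<'E'
from h import *
import pickle;from scipy.optimize import least_squares
p,s=pickle.load(open('ps0.pkl','rb'))
T=lambda x,y:(325+(x+.5)/10-.5,165+(y+.5)/10-.5)
S=lambda x,y:(290+(x+.5)/12-.5,145+(y+.5)/12-.5)
obs=[(p,T(552,268),(0,-.055)),(p,T(209,235),(0,.035)),(p,T(70,28),(.054,.078)),(p,T(657,80),(.054,-.078)),(p,T(643,472),(-.054,-.078)),(p,T(48,418),(-.054,.078))]
obs2=[(s,S(507,202),(0,-.055)),(s,S(238,328),(0,.035)),(s,S(270,492),(-.054,.078)),(s,S(405,92),(.054,-.078))]
def W(q,xy):
    c,sn=np.cos(q[2]),np.sin(q[2]);return np.array([q[0]+c*xy[0]-sn*xy[1],q[1]+sn*xy[0]+c*xy[1],.08])
for nm,ob in(('top',obs),('sc',obs2),('both',obs+obs2)):
    f=lambda q:np.concatenate([proj(c,W(q,xy))[0]-uv for c,uv,xy in ob])
    z=least_squares(f,[.58,-.07,0]);print(nm,np.round(z.x,4),'res',np.round(z.fun,2),'holes',np.round(W(z.x,(0,-.055)),4),np.round(W(z.x,(0,.035)),4))
    if nm=='top':
        qt=z.x
        for zz,r_ in((.080,.009),(.072,.009)):
          for off in((0,) if zz==.08 else (0,.007,-.007)):
            w=W(qt,(0,-.055+off));w[2]=zz;u=proj(p,w)[0];print(zz,off,'crop',np.round([(u[0]+.5-325)*10,(u[1]+.5-165)*10],0))
        for off in(-.007,0,.007):
            w=W(qt,(0,.118+off));w[2]=.107;print('pulley',off,proj(p,w)[0])
for n,uv,q in(('hd',T(552,268),p),('hp',T(209,235),p),('hd',S(507,202),s),('hp',S(238,328),s)):print(n,np.round(atz(q,uv,.08),4))
# stand: collars z .085 visible rings
A=lambda x,y:(185+(x+.5)/6-.5,180+(y+.5)/6-.5)
C=lambda x,y:(200+(x+.5)/6-.5,205+(y+.5)/6-.5)
print('drift top handle .145 top',np.round(atz(p,A(180,335),.145),4),'scene',np.round(atz(s,C(331,125),.145),4))
print('pin top handle .131 top',np.round(atz(p,A(156,150),.131),4),'scene',np.round(atz(s,C(168,80),.131),4))
print('drift collar .085',np.round(atz(p,A(200,360),.085),4),'scene',np.round(atz(s,C(341,257),.083),4))
print('pin collar .085',np.round(atz(p,A(172,178),.085),4),'scene',np.round(atz(s,C(180,184),.083),4))
E
```

```text
top [ 0.5807 -0.0665 -0.0397] res [ 0.83 -0.15  0.91  0.03 -0.4  -0.53 -0.39 -0.32 -0.24  0.44 -0.7   0.48] holes [ 0.5785 -0.1215  0.08  ] [ 0.5821 -0.0316  0.08  ]
0.08 0 crop [561. 267.]
0.072 0 crop [553. 275.]
0.072 0.007 crop [527. 272.]
0.072 -0.007 crop [579. 277.]
pulley -0.007 [318.41743908 182.66971734]
pulley 0 [315.66798516 182.42466765]
pulley 0.007 [312.91795755 182.17988337]
sc [ 0.5785 -0.0614 -0.0114] res [-0.49 -0.17  0.14  0.34  0.   -0.07  0.35 -0.09] holes [ 0.5779 -0.1164  0.08  ] [ 0.5789 -0.0264  0.08  ]
both [ 0.5807 -0.0656 -0.0315] res [ 0.48 -0.33  0.55  0.13 -0.93 -0.32 -0.9  -0.58 -0.43  0.2  -0.91  0.73
  0.19 -0.79  0.46 -0.57 -0.17 -1.05  1.38 -0.74] holes [ 0.579  -0.1206  0.08  ] [ 0.5818 -0.0306  0.08  ]
hd [ 0.578  -0.1193  0.08  ]
hp [ 0.5821 -0.0292  0.08  ]
hd [ 0.5762 -0.1167  0.08  ]
hp [ 0.5805 -0.0275  0.08  ]
drift top handle .145 top [0.4319 0.2911 0.145 ] scene [0.4316 0.2908 0.145 ]
pin top handle .131 top [0.5093 0.3089 0.131 ] scene [0.5107 0.3079 0.131 ]
drift collar .085 [0.4302 0.2906 0.085 ] scene [0.4298 0.2921 0.083 ]
pin collar .085 [0.5075 0.3085 0.085 ] scene [0.507  0.3104 0.083 ]
```

The blue stand holds both tools: the drift at about (0.431, 0.291) and the pin at about (0.508, 0.309). The yellow crescents and the pulley position both show the bar shifted towards the pulley (world +y). I'll move above the drift and turn the jaws along x.

```bash
python3 -m inch '[[[120,2.2,-3,0,0,0,-6.5],[120,2.2,-3,0,0,0,-6.5],[120,2.2,-3,0,0,0,-6.5],[120,2.2,-3,0,0,0,-6.5],[120,2.2,-3,0,0,0,-6.5],[120,2.2,-3,0,0,0,-6.5],[120,2.2,-3,0,0,0,-6.5],[120,2.2,-3,0,0,0,-6.5],[120,2.2,-3,0,0,0,-6.5],[120,2.2,-3,0,0,0,-6.5],[120,2.2,-3,0,0,0,-6.5],[120,2.2,-3,0,0,0,-6.5]]]' 60; python3 - <<'E'
from h import *
from scipy.spatial.transform import Rotation as R
o=r.get_obs();print(o['clock'],o['joints'].round(2),o['tcp_pos'].round(4),o['contact_force'],o['grip_width']);print(np.round(R.from_rotvec(o['orientation']).as_matrix(),3))
E
```

```text
clock: 3.1
tcp_pos: [0.431, 0.2927, 0.2457]
orientation: [0.036, 1.57, -0.034]
contact_force: [0.7, 0.7, 0.4]
grip_width: 0.045
3.1 [-1.09  0.23  0.43  1.94 -0.12  0.99 -0.64] [0.431  0.2927 0.2457] [0.73810106 0.74420781 0.36336915] 0.04502573980364703
[[ 0.     0.045  0.999]
 [ 0.001  0.999 -0.045]
 [-1.     0.001  0.   ]]
```

```bash
python3 -m inch '[[[120,0,-0.05,-2.5,0,0,0],[120,0,-0.05,-2.5,0,0,0],[120,0,0,-2,0,0,0],[120,0,0,0,0,0,0]]]' ; python3 - <<'E'
from h import *
p=r.grab_frame('top');s=r.grab_frame('scene')
a=cv2.resize(p['frame'][170:280,160:270],None,fx=5,fy=5,interpolation=cv2.INTER_CUBIC)
c=cv2.resize(s['frame'][150:300,190:320],None,fx=4,fy=4,interpolation=cv2.INTER_CUBIC)
save(a,'a3.png');save(c,'c3.png')
E
```

```text
clock: 3.43
tcp_pos: [0.4283, 0.2916, 0.1721]
orientation: [0.028, 1.575, -0.035]
contact_force: [-0.7, -0.0, 0.1]
grip_width: 0.0456
```

View pics/a3.png

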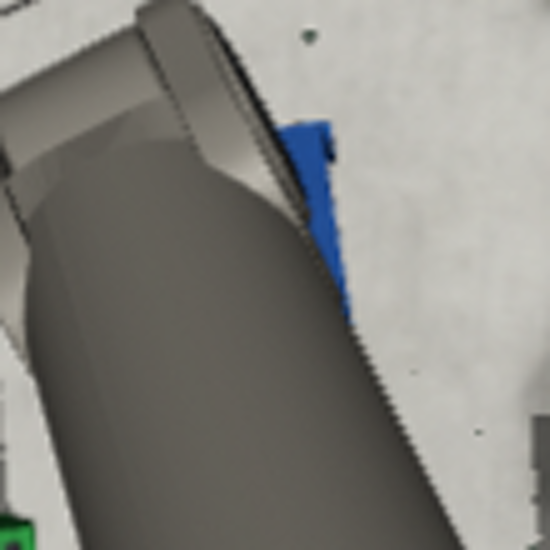

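View pics/c3.png

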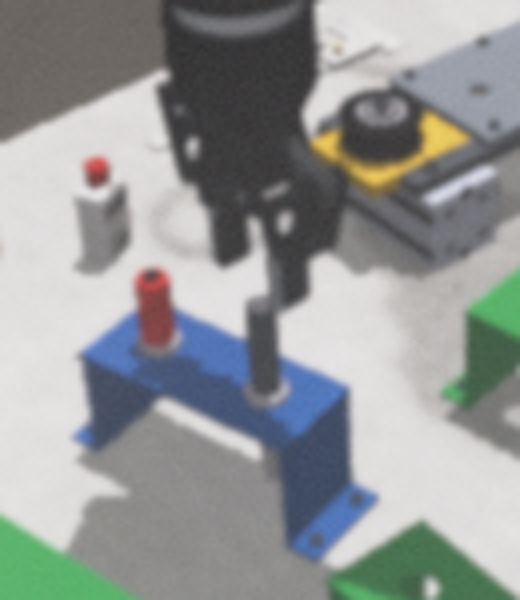

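The scene crop shows the drift at (262,340) standing under the gap between the fingers, with the red pin clear at left (155,310).

```bash
python3 -m inch '[[[120,0,0,-2,0,0,0],[120,0,0,-2,0,0,0],[120,0,0,-1.5,0,0,0],[120,0,0,0,0,0,0],[120,0,0,0,0,0,0]]]' ; python3 - <<'E'
from h import *
s=r.grab_frame('scene')
c=cv2.resize(s['frame'][150:300,190:320],None,fx=4,fy=4,interpolation=cv2.INTER_CUBIC)
save(c,'c4.png');print(r.get_obs()['tcp_pos'].round(4),r.get_obs()['joints'].round(2))
E
```

```text
clock: 3.95
tcp_pos: [0.4307, 0.2937, 0.1213]
orientation: [0.031, 1.57, -0.03]
contact_force: [0.8, 0.1, 1.1]
grip_width: 0.0452
[0.4311 0.294  0.1219] [-1.02  0.41  0.38  2.05 -0.22  0.72 -0.54]
```

View pics/c4.png

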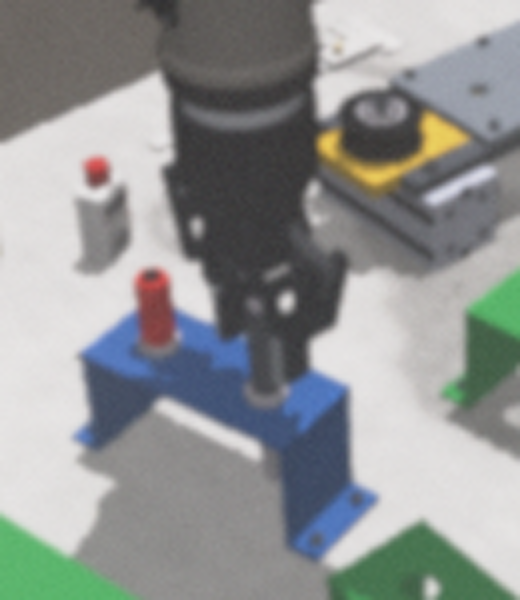

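```bash
python3 -m inch '[[[120,0,-0.15,-0.6,0,0,0],[120,0,-0.15,-0.5,0,0,0],[120,0,0,0,0,0,0],[230,0,0,0,0,0,0],[230,0,0,0,0,0,0],[230,0,0,0,0,0,0],[230,0,0,0,0,0,0],[230,0,0,0,0,0,0],[230,0,0,0,0,0,0]]]' 100
```

```text
clock: 4.75
tcp_pos: [0.4304, 0.2904, 0.1097]
orientation: [0.031, 1.57, -0.031]
contact_force: [-1.3, -0.8, 5.6]
grip_width: 0.0157
```

```bash
python3 -m inch '[[[230,0,0,0,0,0,0],[230,0,0,1,0,0,0],[230,0,0,3,0,0,0],[230,0,0,3,0,0,0],[230,0,0,3,0,0,0],[230,0,0,2,0,0,0],[230,0,0,0,0,0,0]]]' 100;  python3 - <<'E'
from h import *
s=r.grab_frame('scene')
c=cv2.resize(s['frame'][110:260,190:320],None,fx=4,fy=4,interpolation=cv2.INTER_CUBIC)
save(c,'c5.png');o=r.get_obs();print(o['tcp_pos'].round(4),o['contact_force'].round(2),o['grip_width'])
E
```

```text
clock: 5.33
tcp_pos: [0.4322, 0.2915, 0.2339]
orientation: [0.036, 1.565, -0.027]
contact_force: [0.4, -0.2, -1.5]
grip_width: 0.0159
[0.4311 0.291  0.2316] [ 0.24 -0.44 -1.8 ] 0.015790998392149185
```

View pics/c5.png

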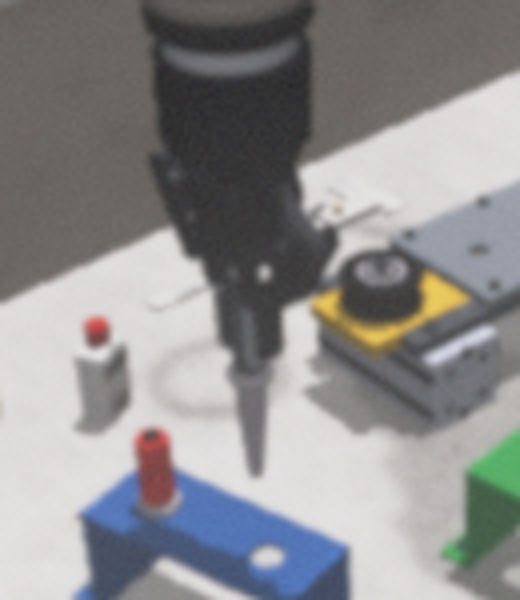

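```bash
python3 - <<'E'
from h import *
s=r.grab_frame('scene');o=r.get_obs();t=o['tcp_pos'];print(t.round(4),o['clock'])
c=cv2.resize(s['frame'][185:235,235:275],None,fx=14,fy=14,interpolation=cv2.INTER_CUBIC)
for dz in(-.0967,-.0297,-.0247):
    u=proj(s,t+[0,0,dz])[0];print(dz,u,((u+.5-[235,185])*14).round(0))
    for e in(.002,):print(' +y2mm',((proj(s,t+[0,e,dz])[0]+.5-[235,185])*14).round(0),'+x2mm',((proj(s,t+[e,0,dz])[0]+.5-[235,185])*14).round(0))
save(c,'c6.png')
E
```

```text
[0.4302 0.2904 0.2299] 5.4333
-0.0967 [255.61667243 229.82993966] [296. 635.]
 +y2mm [286. 640.] +x2mm [288. 629.]
-0.0297 [253.75882485 205.20688104] [270. 290.]
 +y2mm [259. 295.] +x2mm [261. 284.]
-0.0247 [253.61428565 203.28610995] [268. 263.]
 +y2mm [257. 268.] +x2mm [259. 257.]
```

View pics/c6.png

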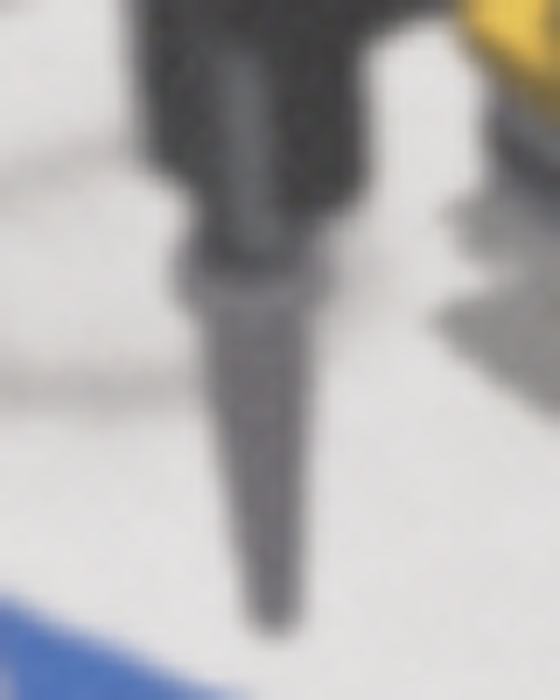

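```bash
python3 -m inch '[[[230,1.2,-3.4,0.1,0,0,0],[230,1.2,-3.4,0.1,0,0,0],[230,1.2,-3.4,0.1,0,0,0],[230,1.2,-3.4,0,0,0,0],[230,1.2,-3.4,0,0,0,0],[230,1.2,-3.4,0,0,0,0],[230,1.2,-3.4,0,0,0,0],[230,1.2,-3.4,0,0,0,0],[230,1.2,-3.4,0,0,0,0],[230,1.2,-3.4,0,0,0,0],[230,1.2,-3.4,0,0,0,0],[230,1.2,-3.4,0,0,0,0]]]'; python3 -m inch '[[[230,0.2,0,-1,0,0,0],[230,0,0,-1,0,0,0],[230,0,0,-0.8,0,0,0],[230,0,0,0,0,0,0],[230,0,0,0,0,0,0],[230,0,0,0,0,0,0]]]'; python3 - <<'E'
from h import *
p=r.grab_frame('top');s=r.grab_frame('scene');o=r.get_obs();t=o['tcp_pos'];print(t.round(4),o['clock'],o['contact_force'].round(1),o['joints'].round(2))
save(p['frame'],'t7.png');
c=cv2.resize(s['frame'][125:185,290:350],None,fx=10,fy=10,interpolation=cv2.INTER_CUBIC)
save(c,'s7.png')
def P(X): return ((proj(s,X)[0]+.5-[290,125])*10).round(0)
print('tip',P(t+[0,0,-.0967]),'hole',P([.577,-.118,.08]),'aim@tip z',P([.577,-.1145,t[2]-.0967]))
E
```

```text
clock: 6.43
tcp_pos: [0.5733, -0.1192, 0.2304]
orientation: [0.031, 1.574, -0.031]
contact_force: [0.6, 0.9, -1.8]
grip_width: 0.0157
clock: 6.93
tcp_pos: [0.5761, -0.1165, 0.2042]
orientation: [0.03, 1.571, -0.029]
contact_force: [0.9, 0.4, -0.8]
grip_width: 0.0159
[ 0.5765 -0.117   0.2048] 7.0333 [ 0.6  0.  -1.3] [-0.36  0.42  0.6   1.84 -0.29  0.96  0.32]
tip [427. 285.] hole [424. 366.] aim@tip z [420. 287.]
```

View pics/s7.png

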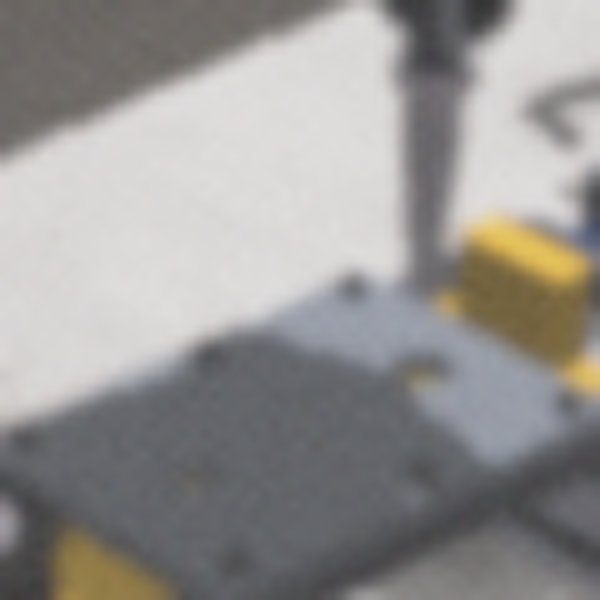

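View pics/t7.png

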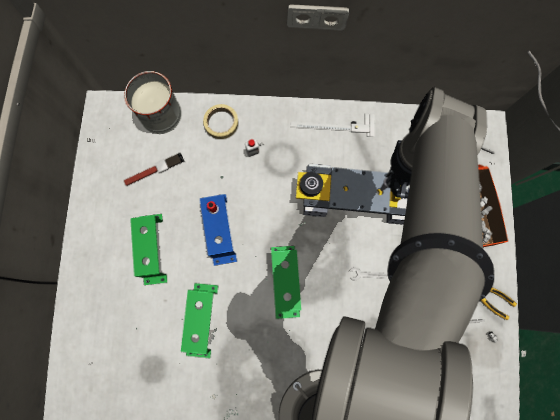

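```bash
python3 - <<'E'
from h import *
f=[];
for _ in range(3):
    p=r.grab_frame('top');f.append(p['frame'].astype(float))
f=np.mean(f,0).astype(np.uint8)
o=r.get_obs();t=o['tcp_pos'];print(t.round(4))
c=cv2.resize(f[160:220,350:420],None,fx=10,fy=10,interpolation=cv2.INTER_CUBIC);save(c,'t8.png')
def P(X): return ((proj(p,X)[0]+.5-[350,160])*10).round(0)
print('tip',P(t+[0,0,-.0967]),'collar',P(t+[0,0,-.0297]),'hole',P([.577,-.118,.08]))
E
```

```text
[ 0.5764 -0.1175  0.2048]
tip [323. 296.] collar [395. 225.] hole [298. 322.]
```

View pics/t8.png

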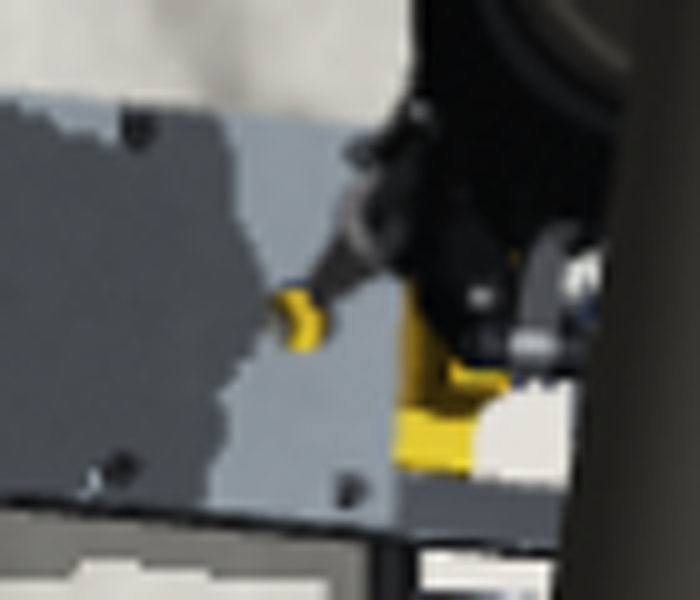

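```bash
python3 -m inch '[[[230,0,0,-0.7,0,0,0],[230,0,0,-0.7,0,0,0],[230,0,0,-0.5,0,0,0],[230,0,0,0,0,0,0],[230,0,0,0,0,0,0]]]'; python3 - <<'E'
from h import *
f=[];g=[];ts=[]
for _ in range(4):
    p=r.grab_frame('top');f.append(p['frame'].astype(float))
    s=r.grab_frame('scene');g.append(s['frame'].astype(float));ts.append(r.get_obs()['tcp_pos'])
print(np.round(ts,4))
f=np.mean(f,0).astype(np.uint8);g=np.mean(g,0).astype(np.uint8)
t=np.mean(ts,0);print(t.round(4),r.get_obs()['contact_force'])
c=cv2.resize(f[170:210,355:405],None,fx=15,fy=15,interpolation=cv2.INTER_CUBIC);save(c,'t9.png')
c=cv2.resize(g[140:180,310:350],None,fx=15,fy=15,interpolation=cv2.INTER_CUBIC);save(c,'s9.png')
def P(X): return ((proj(p,X)[0]+.5-[355,170])*15).round(0)
def Q(X): return ((proj(s,X)[0]+.5-[310,140])*15).round(0)
for F in(P,Q): print('tip',F(t+[0,0,-.0967]),'hole',F([.577,-.118,.08]),'x+2',F([.579,-.118,.08]),'y+2',F([.577,-.116,.08]))
E
```

```text
clock: 7.6
tcp_pos: [0.5758, -0.1177, 0.1846]
orientation: [0.031, 1.572, -0.031]
contact_force: [-0.1, -0.3, -1.9]
grip_width: 0.0158
[[ 0.5763 -0.1179  0.1853]
 [ 0.5764 -0.1179  0.1856]
 [ 0.5764 -0.1178  0.1856]
 [ 0.5763 -0.1178  0.1855]]
[ 0.5764 -0.1178  0.1855] [ 0.27834889  0.5942976  -0.61705321]
tip [383. 324.] hole [371. 333.] x+2 [371. 322.] y+2 [360. 332.]
tip [339. 287.] hole [336. 324.] x+2 [328. 321.] y+2 [329. 328.]
```

View pics/t9.png

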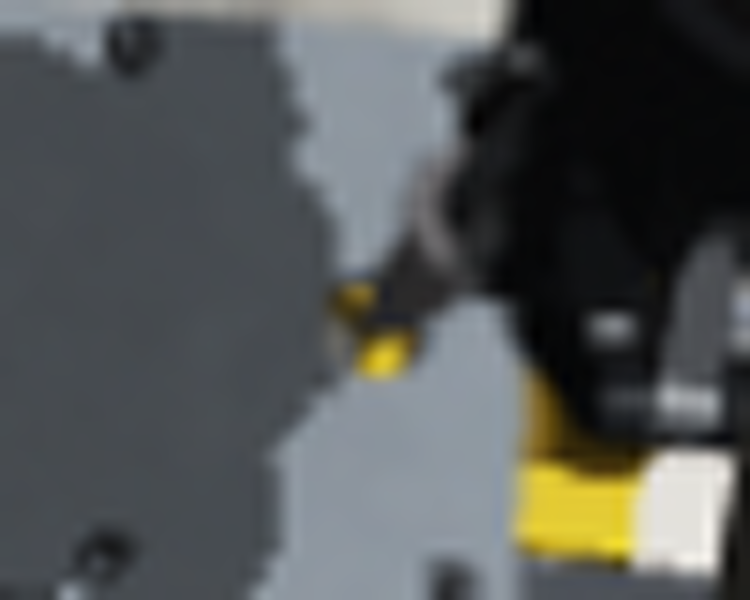

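View pics/s9.png

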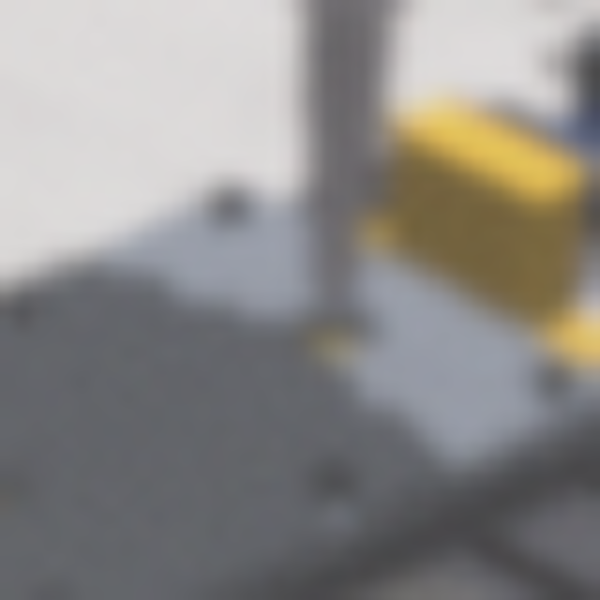

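Both views agree the tip is close to the hole: tip at about (380,318) and hole at (379,328) in the top crop. I'll shift about 3 mm towards the pulley and feel downward gently.

```bash
python3 -m inch '[[[230,0.05,0.15,0,0,0,0],[230,0,0.15,0,0,0,0],[230,0,0,-0.3,0,0,0],[230,0,0,-0.3,0,0,0],[230,0,0,-0.1,0,0,0],[230,0,0,-0.1,0,0,0],[230,0,0,0,0,0,0],[230,0,0,0,0,0,0]]]'
```

```text
clock: 8.67
tcp_pos: [0.5767, -0.1148, 0.1772]
orientation: [0.031, 1.571, -0.031]
contact_force: [-0.4, -0.6, -0.9]
grip_width: 0.0158
```

```bash
python3 -m inch '[[[230,0,0,-0.1,0,0,0],[230,0,0,-0.1,0,0,0],[230,0,0,0,0,0,0]]]';python3 -m inch '[[[230,0,0,-0.1,0,0,0],[230,0,0,-0.1,0,0,0],[230,0,0,0,0,0,0]]]'
```

```text
clock: 8.92
tcp_pos: [0.5766, -0.1147, 0.1751]
orientation: [0.031, 1.571, -0.031]
contact_force: [-0.4, -0.3, -1.2]
grip_width: 0.0159
clock: 9.17
tcp_pos: [0.5766, -0.1147, 0.1731]
orientation: [0.031, 1.571, -0.031]
contact_force: [0.9, -0.8, -1.4]
grip_width: 0.0158
```

```bash
python3 -m inch '[[[230,0,0,-0.1,0,0,0],[230,0,0,-0.1,0,0,0],[230,0,0,0,0,0,0]]]';python3 -m inch '[[[230,0,0,-0.1,0,0,0],[230,0,0,-0.1,0,0,0],[230,0,0,0,0,0,0]]]'
```

```text
clock: 9.42
tcp_pos: [0.5767, -0.1148, 0.1711]
orientation: [0.031, 1.571, -0.031]
contact_force: [0.2, -0.4, -1.3]
grip_width: 0.0158
clock: 9.67
tcp_pos: [0.5767, -0.1149, 0.1691]
orientation: [0.031, 1.571, -0.031]
contact_force: [-0.5, -0.0, -1.2]
grip_width: 0.0159
```

```bash
python3 -m inch '[[[230,0,0,-0.1,0,0,0],[230,0,0,-0.1,0,0,0],[230,0,0,0,0,0,0]]]';python3 -m inch '[[[230,0,0,-0.1,0,0,0],[230,0,0,0,0,0,0]]]'
```

```text
clock: 9.92
tcp_pos: [0.5768, -0.1149, 0.1672]
orientation: [0.031, 1.57, -0.031]
contact_force: [-0.1, -1.8, -0.5]
grip_width: 0.0156
clock: 10.08
tcp_pos: [0.5768, -0.115, 0.1662]
orientation: [0.031, 1.57, -0.031]
contact_force: [0.5, -0.8, -1.4]
grip_width: 0.0158
```

```bash
python3 -m inch '[[[230,0,-0.02,-0.1,0,0,0],[230,0,-0.01,-0.1,0,0,0],[230,0,-0.01,-0.1,0,0,0],[230,0,0,0,0,0,0]]]';python3 -m inch '[[[230,0,-0.01,-0.1,0,0,0],[230,0,-0.01,-0.1,0,0,0],[230,0,-0.01,-0.1,0,0,0],[230,0,0,0,0,0,0]]]'
```

```text
clock: 10.42
tcp_pos: [0.5767, -0.1152, 0.1631]
orientation: [0.031, 1.57, -0.031]
contact_force: [0.2, -0.6, -1.3]
grip_width: 0.0159
clock: 10.75
tcp_pos: [0.5767, -0.1156, 0.1601]
orientation: [0.031, 1.571, -0.031]
contact_force: [-0.3, -1.8, -1.7]
grip_width: 0.0158
```

```bash
python3 -m inch '[[[230,0,-0.01,-0.1,0,0,0],[230,0,-0.01,-0.1,0,0,0],[230,0,-0.01,-0.1,0,0,0],[230,0,0,0,0,0,0]]]';python3 -m inch '[[[230,0,-0.01,-0.1,0,0,0],[230,0,-0.01,-0.1,0,0,0],[230,0,-0.01,-0.1,0,0,0],[230,0,0,0,0,0,0]]]'
```

```text
clock: 11.08
tcp_pos: [0.5769, -0.1158, 0.1573]
orientation: [0.031, 1.57, -0.031]
contact_force: [0.9, -1.4, -0.2]
grip_width: 0.0161
clock: 11.42
tcp_pos: [0.577, -0.1161, 0.1543]
orientation: [0.031, 1.57, -0.031]
contact_force: [1.5, -1.2, 0.7]
grip_width: 0.0155
```

```bash
python3 -m inch '[[[230,0,-0.01,-0.1,0,0,0],[230,0,-0.01,-0.1,0,0,0],[230,0,-0.01,-0.1,0,0,0],[230,0,0,0,0,0,0]]]';python3 -m inch '[[[230,0,-0.01,-0.1,0,0,0],[230,0,-0.01,-0.1,0,0,0],[230,0,-0.01,-0.1,0,0,0],[230,0,0,0,0,0,0]]]'
```

```text
clock: 11.75
tcp_pos: [0.5769, -0.1164, 0.1512]
orientation: [0.031, 1.57, -0.031]
contact_force: [1.7, -1.3, 1.2]
grip_width: 0.0158
clock: 12.08
tcp_pos: [0.5769, -0.1167, 0.1482]
orientation: [0.031, 1.57, -0.031]
contact_force: [2.1, -1.9, 2.4]
grip_width: 0.0157
```

```bash
python3 -m inch '[[[230,0.02,-0.02,-0.1,0,0,0],[230,0.01,-0.02,-0.1,0,0,0],[230,0.01,-0.02,-0.1,0,0,0],[230,0,0,0,0,0,0]]]';python3 -m inch '[[[230,0.01,-0.02,-0.1,0,0,0],[230,0.01,-0.02,-0.1,0,0,0],[230,0.01,-0.02,-0.1,0,0,0],[230,0,0,0,0,0,0]]]'
```

```text
clock: 12.42
tcp_pos: [0.577, -0.1171, 0.145]
orientation: [0.031, 1.571, -0.031]
contact_force: [2.3, -0.3, 1.7]
grip_width: 0.0161
clock: 12.75
tcp_pos: [0.5773, -0.1175, 0.142]
orientation: [0.031, 1.571, -0.03]
contact_force: [1.4, -0.0, 2.1]
grip_width: 0.0159
```

```bash
python3 -m inch '[[[230,0.01,-0.01,-0.1,0,0,0],[230,0.01,-0.02,-0.1,0,0,0],[230,0.01,-0.01,-0.1,0,0,0],[230,0,0,0,0,0,0]]]';python3 -m inch '[[[230,0.01,-0.02,-0.1,0,0,0],[230,0.01,-0.01,-0.1,0,0,0],[230,0.01,-0.02,-0.1,0,0,0],[230,0,0,0,0,0,0]]]'
```

```text
clock: 13.08
tcp_pos: [0.5775, -0.1179, 0.1389]
orientation: [0.031, 1.571, -0.03]
contact_force: [1.2, 2.2, 1.5]
grip_width: 0.0158
clock: 13.42
tcp_pos: [0.5778, -0.1183, 0.1359]
orientation: [0.031, 1.571, -0.03]
contact_force: [1.4, 2.8, 1.5]
grip_width: 0.0159
```

```bash
python3 -m inch '[[[230,0.01,-0.01,-0.1,0,0,0],[230,0.01,-0.01,-0.1,0,0,0],[230,0,0,-0.1,0,0,0],[230,0,0,0,0,0,0]]]';python3 -m inch '[[[230,0.01,0,-0.1,0,0,0],[230,0,-0.01,-0.1,0,0,0],[230,0.01,0,-0.1,0,0,0],[230,0,0,0,0,0,0]]]'
```

```text
clock: 13.75
tcp_pos: [0.5781, -0.1187, 0.133]
orientation: [0.031, 1.571, -0.031]
contact_force: [-0.3, 3.3, 1.8]
grip_width: 0.0157
clock: 14.08
tcp_pos: [0.5783, -0.119, 0.1301]
orientation: [0.031, 1.571, -0.031]
contact_force: [-0.8, 4.1, 3.8]
grip_width: 0.0157
```

```bash
python3 -m inch '[[[230,0,0,-0.1,0,0,0],[230,0,0,-0.1,0,0,0],[230,0,0,-0.1,0,0,0],[230,0,0,0,0,0,0]]]';python3 -m inch '[[[230,0,0,-0.1,0,0,0],[230,0,0,-0.1,0,0,0],[230,0,0,0,0,0,0]]]'
```

```text
clock: 14.42
tcp_pos: [0.5782, -0.1191, 0.1271]
orientation: [0.031, 1.571, -0.031]
contact_force: [-0.8, 2.9, 2.2]
grip_width: 0.0156
clock: 14.67
tcp_pos: [0.5782, -0.1191, 0.1252]
orientation: [0.031, 1.571, -0.031]
contact_force: [-1.2, 3.7, 3.3]
grip_width: 0.0159
```

```bash
python3 -m inch '[[[230,0,0,-0.15,0,0,0],[230,0,0,-0.15,0,0,0],[230,0,0,-0.15,0,0,0],[230,0,0,0,0,0,0]]]';python3 -m inch '[[[230,0,0,-0.15,0,0,0],[230,0,0,-0.15,0,0,0],[230,0,0,-0.15,0,0,0],[230,0,0,0,0,0,0]]]'
```

```text
clock: 15.0
tcp_pos: [0.5782, -0.1191, 0.1205]
orientation: [0.031, 1.571, -0.031]
contact_force: [-2.0, 3.1, 2.5]
grip_width: 0.0161
clock: 15.33
tcp_pos: [0.5782, -0.119, 0.116]
orientation: [0.031, 1.571, -0.031]
contact_force: [-1.0, 3.5, 2.2]
grip_width: 0.0158
```

```bash
python3 -m inch '[[[230,0,0,-0.15,0,0,0],[230,0,0,-0.15,0,0,0],[230,0,0,-0.1,0,0,0],[230,0,0,0,0,0,0]]]';python3 -m inch '[[[230,0,0,-0.1,0,0,0],[230,0,0,-0.05,0,0,0],[230,0,0,0,0,0,0]]]'
```

```text
clock: 15.67
tcp_pos: [0.5782, -0.119, 0.1121]
orientation: [0.031, 1.571, -0.031]
contact_force: [-2.0, 3.2, 3.3]
grip_width: 0.0158
clock: 15.92
tcp_pos: [0.5783, -0.119, 0.1108]
orientation: [0.031, 1.571, -0.031]
contact_force: [-2.0, 3.7, 3.4]
grip_width: 0.0158
```

```bash
python3 -m inch '[[[230,0,0,-0.05,0,0,0],[230,0,0,-0.05,0,0,0],[230,0,0,0,0,0,0]]]';python3 -m inch '[[[230,0,0,-0.05,0,0,0],[230,0,0,0,0,0,0]]]'
```

```text
clock: 16.17
tcp_pos: [0.5783, -0.119, 0.1098]
orientation: [0.031, 1.571, -0.031]
contact_force: [-2.8, 4.2, 5.2]
grip_width: 0.0159
clock: 16.33
tcp_pos: [0.5783, -0.1191, 0.1097]
orientation: [0.031, 1.571, -0.031]
contact_force: [-2.0, 4.4, 10.0]
grip_width: 0.0158
```

The downward force jumped to 10 N at exactly the stand-seated height (TCP z 0.1097), so the collar is on the cover. I'll check in a picture, then release.

```bash
python3 -m inch '[[[230,0,0,0,0,0,0],[230,0,0,0,0,0,0],[120,0,0,0,0,0,0],[120,0,0,0,0,0,0],[120,0,0,0,0,0,0],[120,0,0,0,0,0,0]]]'; python3 -m inch '[[[120,0,0,1,0,0,0],[120,0,0,2,0,0,0],[120,0,0,2.5,0,0,0],[120,0,0,3,0,0,0],[120,0,0,3,0,0,0],[120,0,0,0,0,0,0]]]';python3 - <<'E'
from h import *
s=r.grab_frame('scene')
c=cv2.resize(s['frame'][120:210,270:370],None,fx=6,fy=6,interpolation=cv2.INTER_CUBIC)
save(c,'s10.png');o=r.get_obs();print(o['tcp_pos'].round(4),o['contact_force'].round(2),o['grip_width'])
E
```

```text
clock: 16.83
tcp_pos: [0.5785, -0.1199, 0.1092]
orientation: [0.031, 1.57, -0.032]
contact_force: [-0.2, 0.4, -0.4]
grip_width: 0.0452
clock: 17.33
tcp_pos: [0.5816, -0.1207, 0.2309]
orientation: [0.031, 1.56, -0.032]
contact_force: [1.2, -0.6, 0.9]
grip_width: 0.0456
[ 0.5805 -0.1201  0.2282] [-0.3  -0.39  0.16] 0.04555861034654079
```

View pics/s10.png

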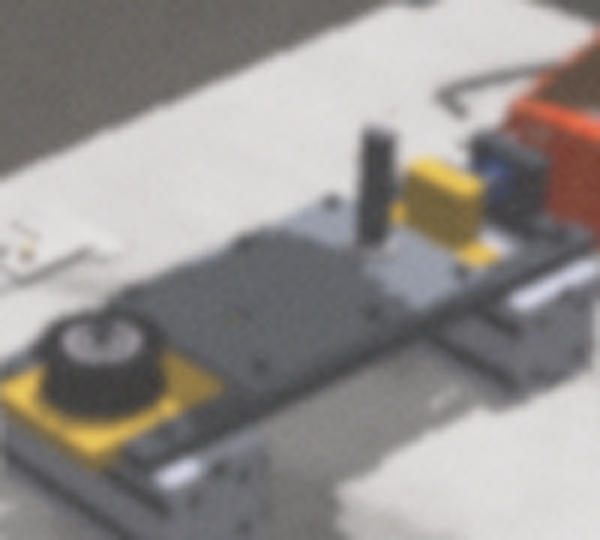

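The scene crop shows the drift upright, its collar on the cover at (374,247). Next, the pin.

```bash
python3 -m inch '[[[120,-0.6,3.58,0,0,0,0],[120,-0.6,3.58,0,0,0,0],[120,-0.6,3.58,0,0,0,0],[120,-0.6,3.58,0,0,0,0],[120,-0.6,3.58,0,0,0,0],[120,-0.6,3.58,0,0,0,0],[120,-0.6,3.58,0,0,0,0],[120,-0.6,3.58,0,0,0,0],[120,-0.6,3.58,0,0,0,0],[120,-0.6,3.58,0,0,0,0],[120,-0.6,3.58,0,0,0,0],[120,-0.6,3.58,0,0,0,0]]]'; python3 -m inch '[[[120,0,0,-1,0,0,0],[120,0,0,-2,0,0,0],[120,0,0,-2,0,0,0],[120,0,0,-1,0,0,0],[120,0,0,0,0,0,0],[120,0,0,0,0,0,0]]]';python3 - <<'E'
from h import *
s=r.grab_frame('scene')
c=cv2.resize(s['frame'][150:300,180:310],None,fx=4,fy=4,interpolation=cv2.INTER_CUBIC)
save(c,'s11.png');o=r.get_obs();print(o['tcp_pos'].round(4),o['contact_force'].round(2),o['grip_width'])
E
```

```text
clock: 18.38
tcp_pos: [0.5054, 0.3119, 0.2236]
orientation: [0.03, 1.571, -0.032]
contact_force: [1.3, -0.7, -0.1]
grip_width: 0.0455
clock: 18.88
tcp_pos: [0.5063, 0.3099, 0.1639]
orientation: [0.03, 1.571, -0.032]
contact_force: [0.7, -0.6, 1.5]
grip_width: 0.0448
[0.5069 0.3102 0.1648] [-0.45 -0.91  0.01] 0.045378402328144135
```

View pics/s11.png

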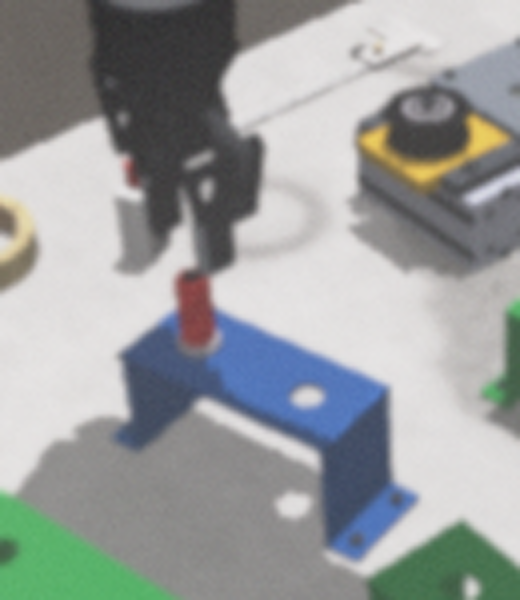

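```bash
python3 -m inch '[[[120,0.1,-0.15,-1.5,0,0,0],[120,0,0,-2,0,0,0],[120,0,0,-1.5,0,0,0],[120,0,0,-0.5,0,0,0],[120,0,0,0,0,0,0],[120,0,0,0,0,0,0]]]'; python3 -m inch '[[[120,0,0,-0.25,0,0,0],[120,0,0,0,0,0,0],[230,0,0,0,0,0,0],[230,0,0,0,0,0,0],[230,0,0,0,0,0,0],[230,0,0,0,0,0,0],[230,0,0,0,0,0,0],[230,0,0,0,0,0,0]]]' 80
```

```text
clock: 19.43
tcp_pos: [0.5082, 0.3093, 0.1104]
orientation: [0.032, 1.569, -0.03]
contact_force: [-0.0, 0.3, 0.2]
grip_width: 0.0456
clock: 20.1
tcp_pos: [0.5078, 0.3093, 0.1076]
orientation: [0.032, 1.57, -0.03]
contact_force: [-1.0, -0.8, 6.0]
grip_width: 0.0182
```

```bash
python3 -m inch '[[[230,0,0,1,0,0,0],[230,0,0,2,0,0,0],[230,0,0,3,0,0,0],[230,0,0,3,0,0,0],[230,0,0,2,0,0,0],[230,0,0,0,0,0,0]]]';python3 - <<'E'
from h import *
s=r.grab_frame('scene')
c=cv2.resize(s['frame'][100:250,180:310],None,fx=4,fy=4,interpolation=cv2.INTER_CUBIC)
save(c,'s12.png');o=r.get_obs();print(o['tcp_pos'].round(4),o['contact_force'].round(2),o['grip_width'])
E
```

```text
clock: 20.6
tcp_pos: [0.5097, 0.31, 0.2218]
orientation: [0.035, 1.565, -0.027]
contact_force: [1.0, -0.2, -0.8]
grip_width: 0.0183
[0.5085 0.3096 0.2193] [-1.25  0.42 -1.88] 0.018231531507805064
```

View pics/s12.png

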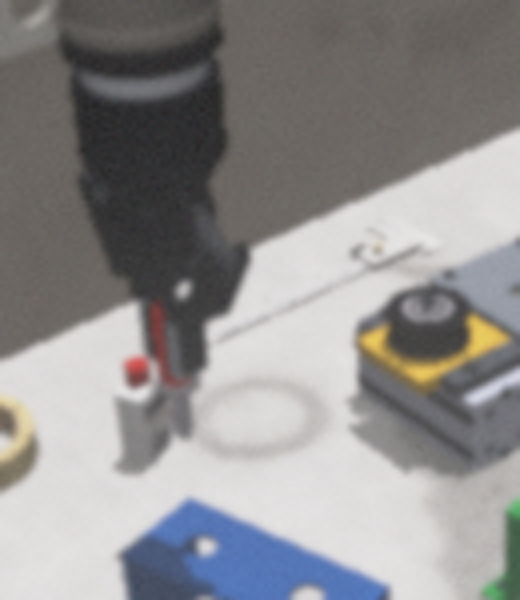

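```bash
python3 -m inch '[[[230,0.74,-3.38,0,0,0,0],[230,0.74,-3.38,0,0,0,0],[230,0.74,-3.38,0,0,0,0],[230,0.74,-3.38,0,0,0,0],[230,0.74,-3.38,0,0,0,0],[230,0.74,-3.38,0,0,0,0],[230,0.74,-3.38,0,0,0,0],[230,0.74,-3.38,0,0,0,0],[230,0.74,-3.38,0,0,0,0],[230,0.74,-3.38,0,0,0,0],[230,0,0,0,0,0,0]]]'; python3 -m inch '[[[230,0,0,-1.5,0,0,0],[230,0,0,-2,0,0,0],[230,0,0,-2,0,0,0],[230,0,0,-1,0,0,0],[230,0,0,0,0,0,0],[230,0,0,0,0,0,0],[230,0,0,0,0,0,0]]]';python3 - <<'E'
from h import *
f=[];g=[];ts=[]
for _ in range(3):
    p=r.grab_frame('top');f.append(p['frame'].astype(float))
    s=r.grab_frame('scene');g.append(s['frame'].astype(float));ts.append(r.get_obs()['tcp_pos'])
f=np.mean(f,0).astype(np.uint8);g=np.mean(g,0).astype(np.uint8)
t=np.mean(ts,0);print(np.ptp(ts,0),t.round(4),r.get_obs()['contact_force'])
c=cv2.resize(f[165:215,315:385],None,fx=10,fy=10,interpolation=cv2.INTER_CUBIC);save(c,'t13.png')
c=cv2.resize(g[140:190,285:335],None,fx=12,fy=12,interpolation=cv2.INTER_CUBIC);save(c,'s13.png')
def P(X): return ((proj(p,X)[0]+.5-[315,165])*10).round(0)
def Q(X): return ((proj(s,X)[0]+.5-[285,140])*12).round(0)
for F in(P,Q): print('tip',F(t+[0,0,-.0636]),'same at .08',F([t[0],t[1],.08]),'hole',F([.5817,-.029,.08]))
E
```

```text
clock: 21.57
tcp_pos: [0.5808, -0.038, 0.2162]
orientation: [0.035, 1.571, -0.043]
contact_force: [0.3, -0.9, -0.8]
grip_width: 0.0184
clock: 22.15
tcp_pos: [0.5819, -0.029, 0.1525]
orientation: [0.031, 1.57, -0.031]
contact_force: [-0.2, 0.2, -0.5]
grip_width: 0.0185
[4.18207738e-04 8.52800424e-05 4.86050166e-04] [ 0.5819 -0.0289  0.1527] [-0.67231764  0.06471241 -2.16504131]
tip [315. 227.] same at .08 [309. 236.] hole [309. 237.]
tip [299. 351.] same at .08 [299. 384.] hole [300. 384.]
```

View pics/t13.png

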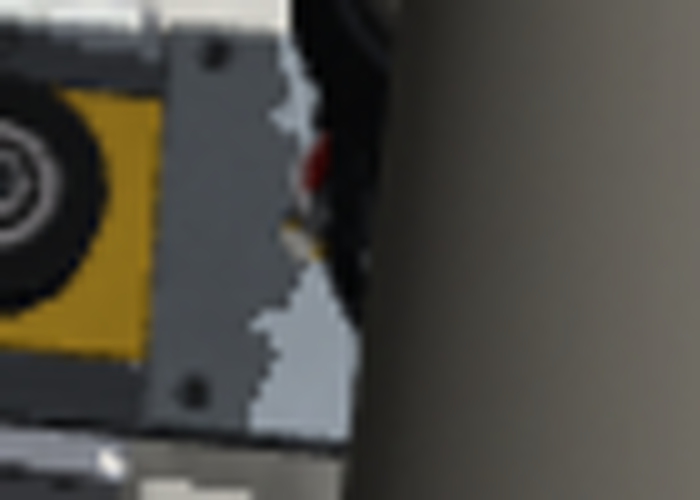

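View pics/s13.png

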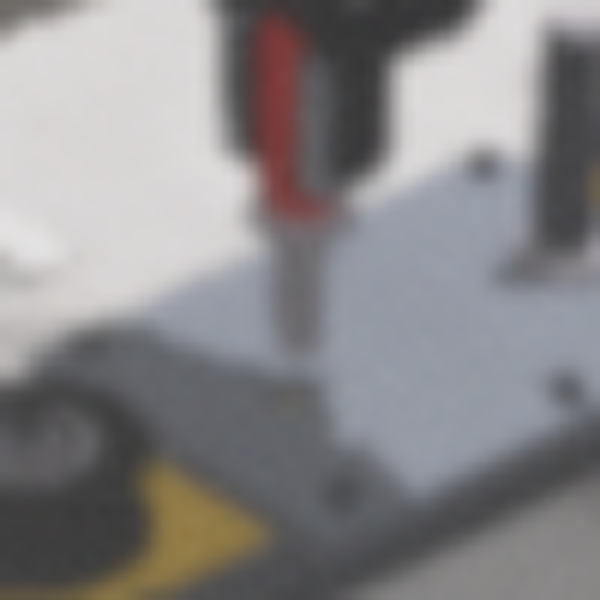

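The scene crop shows the pin tip at (300,350), directly over the hole at (299,388). The top crop has the hole at (309,235), under the tip line. Lowering gently.

```bash
python3 -m inch '[[[230,0,0,-0.2,0,0,0],[230,0,0,-0.2,0,0,0],[230,0,0,-0.2,0,0,0],[230,0,0,-0.2,0,0,0],[230,0,0,-0.2,0,0,0],[230,0,0,-0.1,0,0,0],[230,0,0,0,0,0,0]]]'; python3 -m inch '[[[230,0,0,-0.1,0,0,0],[230,0,0,-0.1,0,0,0],[230,0,0,-0.1,0,0,0],[230,0,0,0,0,0,0]]]'
```

```text
clock: 23.03
tcp_pos: [0.5812, -0.029, 0.1405]
orientation: [0.031, 1.571, -0.031]
contact_force: [0.5, -0.3, -2.8]
grip_width: 0.0181
clock: 23.37
tcp_pos: [0.5813, -0.029, 0.1376]
orientation: [0.031, 1.571, -0.031]
contact_force: [-0.1, -0.2, -0.9]
grip_width: 0.0182
```

```bash
python3 -m inch '[[[230,0,0,-0.1,0,0,0],[230,0,0,-0.1,0,0,0],[230,0,0,-0.1,0,0,0],[230,0,0,0,0,0,0]]]'; python3 -m inch '[[[230,0,0,-0.1,0,0,0],[230,0,0,-0.1,0,0,0],[230,0,0,-0.1,0,0,0],[230,0,0,0,0,0,0]]]'
```

```text
clock: 23.7
tcp_pos: [0.5813, -0.0289, 0.1346]
orientation: [0.031, 1.571, -0.031]
contact_force: [-0.5, 0.0, -1.1]
grip_width: 0.0182
clock: 24.03
tcp_pos: [0.5813, -0.0289, 0.1316]
orientation: [0.031, 1.571, -0.031]
contact_force: [-0.4, -1.1, -0.2]
grip_width: 0.0183
```

```bash
python3 -m inch '[[[230,0,0,-0.1,0,0,0],[230,0,0,-0.1,0,0,0],[230,0,0,0,0,0,0]]]'; python3 -m inch '[[[230,0,0,-0.1,0,0,0],[230,0,0,-0.1,0,0,0],[230,0,0,0,0,0,0]]]'
```

```text
clock: 24.28
tcp_pos: [0.5813, -0.0289, 0.1296]
orientation: [0.031, 1.571, -0.031]
contact_force: [1.2, -0.2, -1.2]
grip_width: 0.0184
clock: 24.53
tcp_pos: [0.5814, -0.0288, 0.1277]
orientation: [0.031, 1.571, -0.031]
contact_force: [-0.3, 0.7, -0.5]
grip_width: 0.0181
```

```bash
python3 -m inch '[[[230,0,0,-0.15,0,0,0],[230,0,0,-0.15,0,0,0],[230,0,0,-0.15,0,0,0],[230,0,0,0,0,0,0]]]'; python3 -m inch '[[[230,0,0,-0.15,0,0,0],[230,0,0,-0.15,0,0,0],[230,0,0,-0.15,0,0,0],[230,0,0,0,0,0,0]]]'
```

```text
clock: 24.87
tcp_pos: [0.5814, -0.0286, 0.123]
orientation: [0.031, 1.571, -0.031]
contact_force: [-0.7, 1.4, -1.7]
grip_width: 0.0183
clock: 25.2
tcp_pos: [0.5814, -0.0287, 0.1185]
orientation: [0.031, 1.571, -0.031]
contact_force: [1.0, 1.9, -1.3]
grip_width: 0.0182
```

```bash
python3 -m inch '[[[230,0,0,-0.15,0,0,0],[230,0,0,-0.15,0,0,0],[230,0,0,-0.15,0,0,0],[230,0,0,0,0,0,0]]]'; python3 -m inch '[[[230,0,0,-0.15,0,0,0],[230,0,0,-0.15,0,0,0],[230,0,0,0,0,0,0]]]'
```

```text
clock: 25.53
tcp_pos: [0.5814, -0.0287, 0.114]
orientation: [0.031, 1.571, -0.031]
contact_force: [0.7, 1.7, -2.0]
grip_width: 0.0182
clock: 25.78
tcp_pos: [0.5814, -0.0288, 0.1111]
orientation: [0.031, 1.571, -0.031]
contact_force: [0.5, 2.5, -0.6]
grip_width: 0.0183
```

```bash
python3 -m inch '[[[230,0,0,-0.1,0,0,0],[230,0,0,-0.1,0,0,0],[230,0,0,-0.1,0,0,0],[230,0,0,0,0,0,0]]]'; python3 -m inch '[[[230,0,0,-0.05,0,0,0],[230,0,0,0,0,0,0]]]'
```

```text
clock: 26.12
tcp_pos: [0.5815, -0.0288, 0.1082]
orientation: [0.031, 1.57, -0.031]
contact_force: [0.7, 3.9, -0.6]
grip_width: 0.0182
clock: 26.28
tcp_pos: [0.5814, -0.0288, 0.1077]
orientation: [0.031, 1.571, -0.031]
contact_force: [-0.0, 3.7, -0.2]
grip_width: 0.018
```

```bash
python3 -m inch '[[[230,0,0,-0.05,0,0,0],[230,0,0,-0.05,0,0,0],[230,0,0,0,0,0,0]]]'
```

```text
clock: 26.53
tcp_pos: [0.5815, -0.0288, 0.1075]
orientation: [0.032, 1.571, -0.03]
contact_force: [-1.6, 5.4, 9.2]
grip_width: 0.018
```

The downward force rose to 9 N at the seated height, so the pin's collar is on the cover. Releasing and lifting.

```bash
python3 -m inch '[[[230,0,0,0,0,0,0],[230,0,0,0,0,0,0],[120,0,0,0,0,0,0],[120,0,0,0,0,0,0],[120,0,0,0,0,0,0],[120,0,0,0,0,0,0]]]'; python3 -m inch '[[[120,0,0,1,0,0,0],[120,0,0,2,0,0,0],[120,0,0,3,0,0,0],[120,0,0,3,0,0,0],[120,0,0,0,0,0,0]]]';python3 - <<'E'
from h import *
s=r.grab_frame('scene')
c=cv2.resize(s['frame'][120:210,270:370],None,fx=6,fy=6,interpolation=cv2.INTER_CUBIC)
save(c,'s14.png');o=r.get_obs();print(o['tcp_pos'].round(4),o['contact_force'].round(2),o['grip_width'])
E
```

```text
clock: 27.03
tcp_pos: [0.5812, -0.0299, 0.1066]
orientation: [0.031, 1.571, -0.032]
contact_force: [-0.3, 0.0, 0.1]
grip_width: 0.0454
clock: 27.45
tcp_pos: [0.5847, -0.0301, 0.203]
orientation: [0.032, 1.561, -0.031]
contact_force: [1.0, -0.1, -0.1]
grip_width: 0.0455
[ 0.5836 -0.0296  0.2005] [-0.07  0.02  0.39] 0.04517747407454749
```

View pics/s14.png

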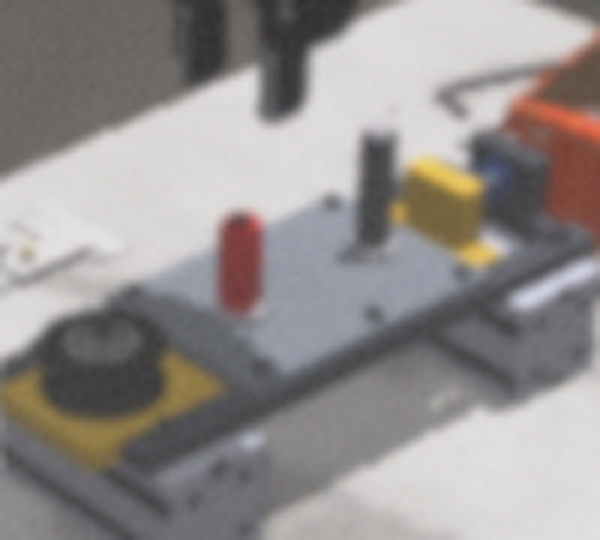

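Both tools stand home: the pin at crop (240,265) and the drift at (376,190). Now to draw the drift.

```bash
python3 -m inch '[[[120,-0.1,-3,0,0,0,0],[120,-0.1,-3,0,0,0,0],[120,-0.1,-3,0,0,0,0],[120,0,0,0,0,0,0],[120,0,0,-2,0,0,0],[120,0,0,-2,0,0,0],[120,0,0,0,0,0,0],[120,0,0,0,0,0,0]]]'; python3 - <<'E'
from h import *
s=r.grab_frame('scene')
c=cv2.resize(s['frame'][120:210,270:370],None,fx=6,fy=6,interpolation=cv2.INTER_CUBIC)
save(c,'s15.png');o=r.get_obs();print(o['tcp_pos'].round(4),o['contact_force'].round(2),o['grip_width'])
E
```

```text
clock: 28.17
tcp_pos: [0.5772, -0.1188, 0.1557]
orientation: [0.031, 1.574, -0.031]
contact_force: [-0.5, 0.2, 0.6]
grip_width: 0.0452
[ 0.5782 -0.119   0.1568] [0.42 0.15 0.45] 0.04491352833118674
```

View pics/s15.png

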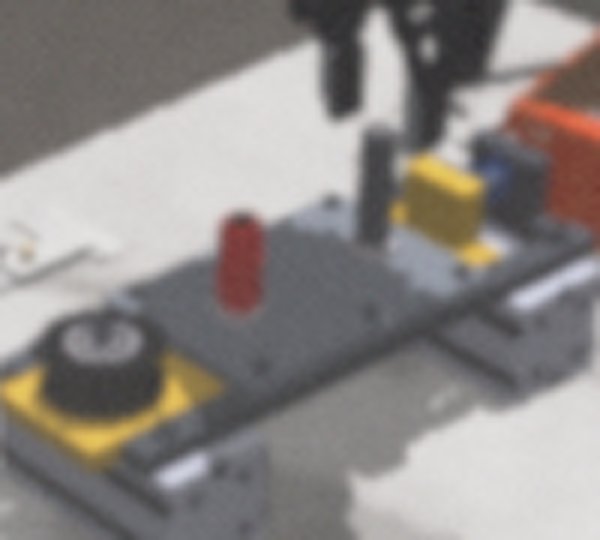

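```bash
python3 -m inch '[[[120,0,-0.03,-1.5,0,0,0],[120,0,-0.02,-1.5,0,0,0],[120,0,0,-1,0,0,0],[120,0,0,-0.6,0,0,0],[120,0,0,0,0,0,0],[120,0,0,0,0,0,0]]]'; python3 -m inch '[[[230,0,0,0,0,0,0],[230,0,0,0,0,0,0],[230,0,0,0,0,0,0],[230,0,0,0,0,0,0],[230,0,0,0,0,0,0],[230,0,0,0,0,0,0]]]' 70
```

```text
clock: 28.72
tcp_pos: [0.5787, -0.1196, 0.1112]
orientation: [0.031, 1.57, -0.031]
contact_force: [-0.3, 0.0, 0.0]
grip_width: 0.0453
clock: 29.22
tcp_pos: [0.5787, -0.1195, 0.1117]
orientation: [0.031, 1.57, -0.031]
contact_force: [-2.3, 0.7, 5.8]
grip_width: 0.0165
```

```bash
python3 -m inch '[[[230,0,0,0.1,0,0,0],[230,0,0,0.2,0,0,0],[230,0,0,0.2,0,0,0],[230,0,0,0.2,0,0,0],[230,0,0,0.2,0,0,0],[230,0,0,0.2,0,0,0]]]'
```

```text
clock: 29.72
tcp_pos: [0.5782, -0.1195, 0.1218]
orientation: [0.031, 1.571, -0.031]
contact_force: [0.2, -1.6, -4.3]
grip_width: 0.0163
```

```bash
python3 -m inch '[[[230,0,0,0.3,0,0,0],[230,0,0,0.3,0,0,0],[230,0,0,0.3,0,0,0],[230,0,0,0.3,0,0,0],[230,0,0,0.3,0,0,0],[230,0,0,0.3,0,0,0]]]'; python3 -m inch '[[[230,0,0,0.6,0,0,0],[230,0,0,1,0,0,0],[230,0,0,1.5,0,0,0],[230,0,0,2,0,0,0],[230,0,0,2,0,0,0],[230,0,0,2,0,0,0],[230,0,0,0,0,0,0],[230,0,0,0,0,0,0]]]'; python3 - <<'E'
from h import *
s=r.grab_frame('scene')
c=cv2.resize(s['frame'][110:210,270:370],None,fx=6,fy=6,interpolation=cv2.INTER_CUBIC)
save(c,'s16.png');o=r.get_obs();print(o['tcp_pos'].round(4),o['contact_force'].round(2),o['grip_width'])
E
```

```text
clock: 30.22
tcp_pos: [0.5787, -0.1193, 0.1405]
orientation: [0.031, 1.57, -0.031]
contact_force: [-0.8, -0.1, -1.0]
grip_width: 0.0166
clock: 30.88
tcp_pos: [0.5792, -0.1196, 0.2324]
orientation: [0.031, 1.567, -0.031]
contact_force: [0.1, 0.8, -2.1]
grip_width: 0.0162
[ 0.5784 -0.1193  0.2311] [-0.71  0.54 -1.72] 0.01645701525792222
```

View pics/s16.png

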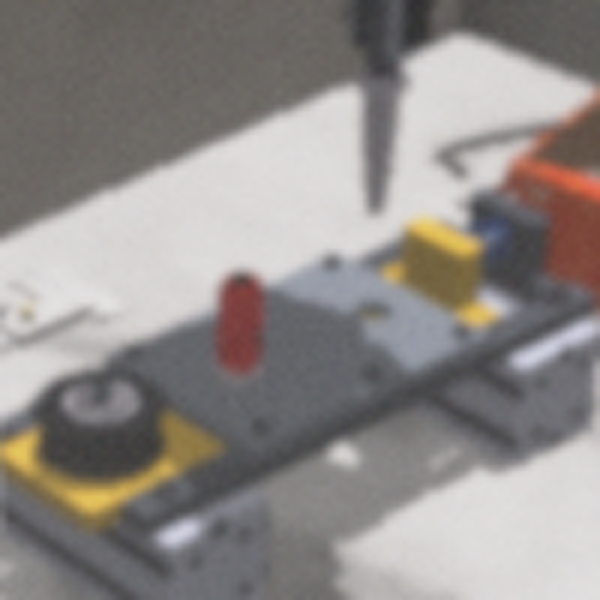

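```bash
python3 -m inch '[[[230,0,0,1,0,0,0],[230,-1.35,3.72,0.5,0,0,0],[230,-1.35,3.72,0,0,0,0],[230,-1.35,3.72,0,0,0,0],[230,-1.35,3.72,0,0,0,0],[230,-1.35,3.72,0,0,0,0],[230,-1.35,3.72,0,0,0,0],[230,-1.35,3.72,0,0,0,0],[230,-1.35,3.72,0,0,0,0],[230,-1.35,3.72,0,0,0,0],[230,-1.35,3.72,0,0,0,0],[230,-1.35,3.72,0,0,0,0]]]'; python3 -m inch '[[[230,0,0,-1,0,0,0],[230,0,0,-1.5,0,0,0],[230,0,0,-1.5,0,0,0],[230,0,0,-0.7,0,0,0],[230,0,0,0,0,0,0],[230,0,0,0,0,0,0],[230,0,0,0,0,0,0]]]';python3 - <<'E'
from h import *
s=r.grab_frame('scene')
c=cv2.resize(s['frame'][150:300,190:320],None,fx=4,fy=4,interpolation=cv2.INTER_CUBIC)
save(c,'s17.png');o=r.get_obs();print(o['tcp_pos'].round(4),o['contact_force'].round(2),o['grip_width'])
E
```

```text
clock: 31.93
tcp_pos: [0.4286, 0.2911, 0.2457]
orientation: [0.031, 1.571, -0.032]
contact_force: [0.7, 0.3, -0.5]
grip_width: 0.0161
clock: 32.52
tcp_pos: [0.4305, 0.2897, 0.1995]
orientation: [0.032, 1.57, -0.031]
contact_force: [-0.5, 0.4, -1.3]
grip_width: 0.0166
[0.4305 0.2898 0.1996] [-0.7   0.89 -1.4 ] 0.016267771285647943
```

View pics/s17.png

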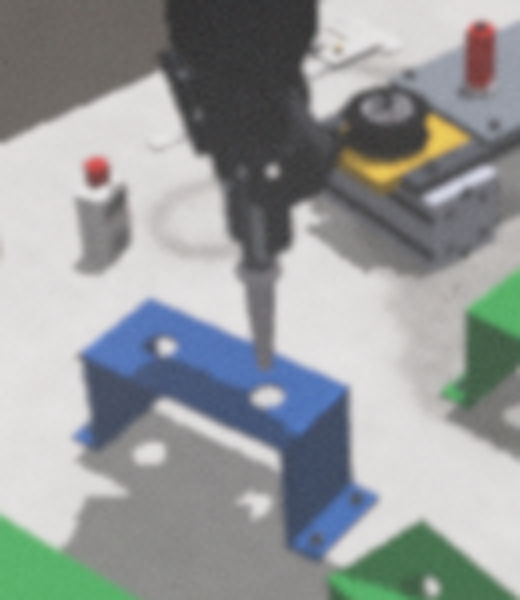

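The tip at (265,365) is right above the stand hole at (267,397). Lowering.

```bash
python3 -m inch '[[[230,0,0,-0.6,0,0,0],[230,0,0,-0.6,0,0,0],[230,0,0,-0.6,0,0,0],[230,0,0,-0.6,0,0,0],[230,0,0,-0.6,0,0,0],[230,0,0,0,0,0,0]]]'; python3 -m inch '[[[230,0,0,-0.5,0,0,0],[230,0,0,-0.5,0,0,0],[230,0,0,-0.5,0,0,0],[230,0,0,-0.5,0,0,0],[230,0,0,0,0,0,0]]]'
```

```text
clock: 33.07
tcp_pos: [0.4291, 0.2892, 0.1673]
orientation: [0.029, 1.572, -0.032]
contact_force: [-0.8, 0.1, -1.1]
grip_width: 0.0163
clock: 33.48
tcp_pos: [0.4294, 0.2893, 0.1477]
orientation: [0.03, 1.572, -0.032]
contact_force: [0.5, 0.3, -1.0]
grip_width: 0.0164
```

```bash
python3 -m inch '[[[230,0.05,0.05,-0.3,0,0,0],[230,0,0,-0.3,0,0,0],[230,0,0,-0.3,0,0,0],[230,0,0,-0.3,0,0,0],[230,0,0,0,0,0,0]]]'; python3 -m inch '[[[230,0,0,-0.3,0,0,0],[230,0,0,-0.3,0,0,0],[230,0,0,-0.3,0,0,0],[230,0,0,-0.3,0,0,0],[230,0,0,0,0,0,0]]]'
```

```text
clock: 33.9
tcp_pos: [0.4301, 0.29, 0.1362]
orientation: [0.03, 1.571, -0.031]
contact_force: [-0.6, 0.2, -2.0]
grip_width: 0.0166
clock: 34.32
tcp_pos: [0.4304, 0.29, 0.1242]
orientation: [0.031, 1.571, -0.031]
contact_force: [0.2, -1.2, -1.5]
grip_width: 0.0164
```

```bash
python3 -m inch '[[[230,0,0,-0.3,0,0,0],[230,0,0,-0.3,0,0,0],[230,0,0,-0.3,0,0,0],[230,0,0,-0.2,0,0,0],[230,0,0,0,0,0,0]]]'; python3 -m inch '[[[230,0,0,-0.1,0,0,0],[230,0,0,-0.1,0,0,0],[230,0,0,0,0,0,0]]]'
```

```text
clock: 34.73
tcp_pos: [0.4303, 0.2901, 0.1133]
orientation: [0.031, 1.571, -0.031]
contact_force: [0.7, -0.6, -1.1]
grip_width: 0.0164
clock: 34.98
tcp_pos: [0.4304, 0.2903, 0.1118]
orientation: [0.031, 1.571, -0.031]
contact_force: [0.3, 0.5, -1.4]
grip_width: 0.0166
```

```bash
python3 -m inch '[[[230,0,0,-0.05,0,0,0],[230,0,0,-0.05,0,0,0],[230,0,0,0,0,0,0],[120,0,0,0,0,0,0],[120,0,0,0,0,0,0],[120,0,0,0,0,0,0],[120,0,0,0,0,0,0]]]'; python3 -m inch '[[[120,0,0,1,0,0,0],[120,0,0,2,0,0,0],[120,0,0,2.5,0,0,0],[120,0,0,3,0,0,0],[120,0,0,3,0,0,0],[120,0,0,0,0,0,0],[120,0,0,0,0,0,0]]]';python3 - <<'E'
from h import *
s=r.grab_frame('scene');p=r.grab_frame('top')
c=cv2.resize(s['frame'][130:280,190:380],None,fx=4,fy=4,interpolation=cv2.INTER_CUBIC)
save(c,'s18.png');save(p['frame'],'t18.png');o=r.get_obs();print(o['clock'],o['tcp_pos'].round(4),o['contact_force'].round(2),o['grip_width'])
E
```

```text
clock: 35.57
tcp_pos: [0.4304, 0.2902, 0.1108]
orientation: [0.031, 1.571, -0.031]
contact_force: [-0.5, 0.4, 0.6]
grip_width: 0.045
clock: 36.15
tcp_pos: [0.4314, 0.2909, 0.228]
orientation: [0.034, 1.568, -0.028]
contact_force: [-0.2, 0.0, -1.0]
grip_width: 0.0449
36.25 [0.4299 0.29   0.2255] [-0.35  0.22 -0.96] 0.045441565883430304
```

View pics/s18.png

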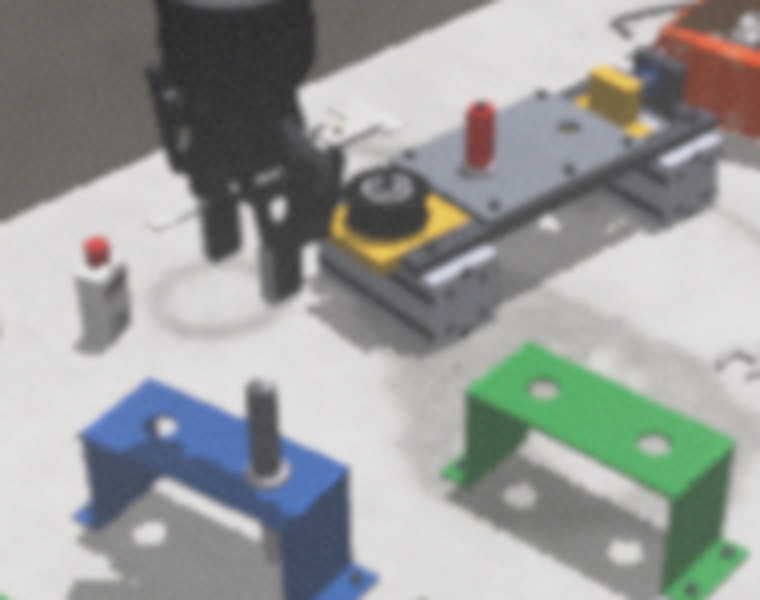

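View pics/t18.png

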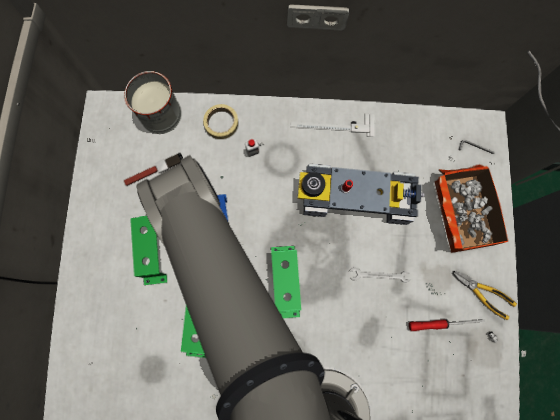

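```bash
python3 - <<'E'
from h import *
g=[]
for _ in range(4):
    s=r.grab_frame('scene');g.append(s['frame'].astype(float))
g=np.mean(g,0).astype(np.uint8)
a=cv2.resize(g[150:185,290:325],None,fx=11,fy=11,interpolation=cv2.INTER_CUBIC)
b=cv2.resize(g[222:257,238:273],None,fx=11,fy=11,interpolation=cv2.INTER_CUBIC)
save(np.hstack([a,b]),'z19.png')
# expected handle tops and collar undersides (seated)
for n,X,o in(('pin',[(.5815,-.029,.080),(.5815,-.029,.131)],(290,150)),('drift',[(.431,.2905,.080),(.431,.2905,.145)],(238,222))):
    print(n,[((proj(s,np.array(x))[0]+.5-o)*11).round(0).tolist() for x in X])
for t in('drift_collar','pin_collar'): print(t,[(np.round(q['location'],1).tolist(),round(q['score'],2)) for q in r.pinpoint(s,t)])
o=r.get_obs();print(o['clock'],np.abs(o['qvel']).max().round(4))
E
```

```text
pin [[220.0, 242.0], [223.0, 71.0]]
drift [[211.0, 290.0], [193.0, 44.0]]
drift_collar [([252.7, 247.0], 0.51)]
pin_collar [([307.5, 172.5], 0.71)]
36.55 0.0039
```

View pics/z19.png

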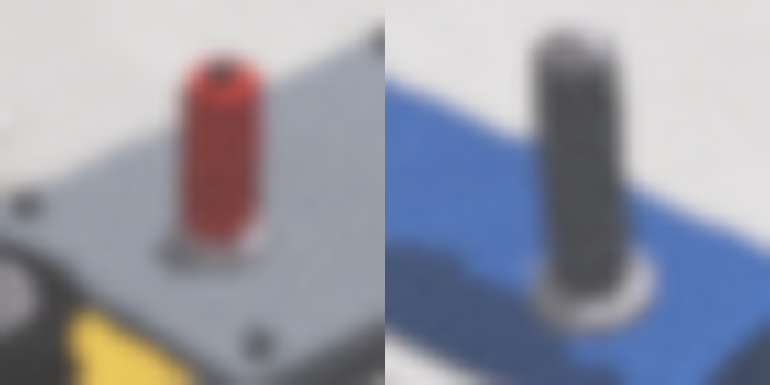

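The handle tops sit where seated tools should show: the pin at (223,72) against a predicted (223,71), and the drift at (195,45) against (193,44). The arm is clear and still, so I'm handing in.

```bash
python3 -c "
from bench import r
print(r.hand_in())"
```

```text
the job is handed in; nothing more can be done
None
```

The tensioner is locked: the pin is down in the smaller hole holding the bar, and the drift is back upright in its old hole in the blue stand. I handed the job in at about 36.6 s of the 72 s; no verdict is reported.

- **Drift:** I went in about 3 mm off centre towards the pulley, the way the bar was displaced, and came back to centre as the taper drew the bar into line. It seated at 10 N down.
- **Pin:** I put it in while the drift was still home, and it seated at 9 N.
- **Forces:** the highest wrist reading was about 11 N, but I only read forces at the end of each move.
- **Last checks:** in the scene view both handle tops were within about 2 px of where seated tools should show, in crops enlarged 11 times. Both collars lay flat, both tools were upright, and the gripper was clear and still.
- **Other tools:** the spanner, caliper and bottle showed no visible movement in the last top view. I did not measure them.
- **Disagreements:** the two cameras differed by about 2 to 3 mm on the cover hole positions, and I settled that by feel. The gripper also read about 2 mm narrower than the true handle sizes, which did no harm.

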